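Settle the squat nut jars on the shaker and set them out in the tray

ROBOT

A 7-joint arm with a two-finger parallel gripper is mounted at the origin on the work surface. World frame = base frame: x ahead of the robot, y to its left, z up, the work surface at z = 0. Lengths are in mm, angles in rad, forces in N, time in s.
With the tool pointing down it reaches from about 400 to 900 mm from the base axis. Payload 5.6 kg.
Tool frame: the origin (TCP) lies midway between the tips of the shut fingers; the grasp point (between the pads) lies 19 mm behind it (r.grasp_offset is the distance from the TCP to the grasp point, in mm); x points along the fingers, y is the direction in which the jaws open and shut, and the axes are right-handed (so a half turn about x gives the same grasp; the last joint's range is limited). The gripper opens to 92 mm and grips with 3 to 60 N. Pads are 20 mm wide; open, the fingers measure 128 mm over their backs; the gripper's body (75 mm by 189 mm) begins 69 mm behind the grasp point.
Start: joints at [1.261, 0.468, -0.012, 1.603, 0.006, 1.071, -0.056], TCP at [171.327, -627.021, 214.592] pointing down, gripper open.
Joint ranges: [-2.53, 2.53], [-0.31, 2.02], [-1.57, 1.55], [0.28, 2.44], [-1.29, 4.43], [0.15, 1.84], [-2.92, 2.92]. Speed limits (rad/s): [2.57, 2.57, 3.14, 3.14, 3.14, 3.14, 3.14].

INTERFACE

Orientations are given as a rotation vector (axis times angle).
In Python, from cell import r gives the robot as it stands.
- The arm moves only by the tool jog_arm, never from a script. Its argument "targets" is one flat list of numbers, 7 for each row, row after row: the shift along the world's x, y, z in cm, then the turn, a rotation vector about the world's x, y, z in degrees, then the opening, from -1 (shut) to 1 (fully open). In form: [tx, ty, tz, wx, wy, wz, gripper, tx, ty, tz, wx, wy, wz, gripper, ...]. A call has 1 to 10 rows; each row is the pose to reach, as a shift and turn from the pose commanded when the call began; what a row does not reach only later rows make up. A row lasts 1/10 s, in which the tool goes at most 50 mm and 8.59 degrees, less where a joint would pass 70% of its speed; a pose out of reach is approached as far as the arm can. A call with a gripper value outside its range is refused whole. The fingers move at their own pace and stop on an object; the grip force is fixed at half the most. Time passes only in rows, so rows that repeat a pose let the fingers close. It gives the time, the measured TCP pose, the force and the opening at its end, in the units of the state.
- r.get_obs(): the state, without advancing time (a new reading comes with each control period).
- r.grab_frame(name): name is "side" or "top"; returns the picture (400x640x3 uint8, blue, green, red); there is no depth.
- r.get_calibration(name): a dict with "camera_matrix" (3x3 intrinsics, pixels), "rvec" (rotation vector, rad) and "tvec" (3), from world to camera coordinates, as OpenCV has them. Camera axes: x right, y down, z forward; pixel columns grow to the right and rows downward; lengths in mm; the calibration is good to about 2 mm. A picture is of the moment at which its call begins. get_calibration takes no time and is no camera call.
- r.job_done(): hands the job in, once; it reports no verdict.
The state is a dict: "t": time; "qpos": joint angles; "qvel": joint speeds; "effort": joint torques, N m; "ee_pos": TCP position; "tool_rot": TCP orientation; "ft_force": force on the tool from outside, world axes, zero at the start; "ft_torque": the same for the moment, N m; "opening": opening from 0.0 (shut) to 1.0 (fully open).
Only numpy, scipy, OpenCV 4.12 (cv2) and the standard library are available. Lean on these libraries where they do the work, as an engineer would, in place of code of your own. Each camera call takes 0.05 s, during which the arm holds its last target. There are 200 camera calls.

TASK

Settle the nuts in the squat jars: with the shaker's dial at off (the dash; it may have been left on another setting), stand every squat jar upright on the shaker's plate, then turn the dial to two dots, leave it there for ten seconds and turn it back to off before unloading. Then stand all of them upright on the floor of the cardboard tray, clear of its walls, and leave the dial off and the other things where they are. The jars have thin walls: handle them gently, gripping with no more than about 25 N.

Things in the scene. Friction and masses are not known exactly. Their poses are not given: they have to be found in the camera images.
- jar1: squat filled jar, a plain upright cylinder 56 mm across and 62 mm high, clear with brown nuts and a white lid 15 mm high, about 0.14 kg; thin-walled but firm up to the squeeze limit; origin at the centre of its underside, z up. None from the start if absent in this run
- jar2: squat filled jar, a plain upright cylinder 56 mm across and 62 mm high, clear with brown nuts and a white lid 15 mm high, about 0.14 kg; thin-walled but firm up to the squeeze limit; origin at the centre of its underside, z up. None from the start if absent in this run
- jar3: squat filled jar, a plain upright cylinder 56 mm across and 62 mm high, clear with brown nuts and a white lid 15 mm high, about 0.14 kg; thin-walled but firm up to the squeeze limit; origin at the centre of its underside, z up. None from the start if absent in this run
- jar4: squat filled jar, a plain upright cylinder 56 mm across and 62 mm high, clear with brown nuts and a white lid 15 mm high, about 0.14 kg; thin-walled but firm up to the squeeze limit; origin at the centre of its underside, z up. None from the start if absent in this run
- shaker: jar shaker: grey fixed machine 160 (x) by 470 (y) mm. Origin on the table under the centre of its black rubber plate; z up, -x side towards the robot. Plate 150 (x) by 340 (y) mm, centred on the origin, surface 60 mm above the table; steel rim 5 mm thick stands 8 mm above it. Beyond its +y end a control block, top at 70 mm, carries the dial. It does not really shake
- dial_grip (a point): point on the dial's vertical axis at grip height, 107 mm above the table, at x -20, y +232 mm in the shaker's frame. The dial is a black disc 44 mm across with a grip bar 42 mm long and 14 mm wide; the bar's top is 7 mm above this point, the disc 23 mm below it. A white line on the bar's top marks its pointer end
- dial (a joint): dial angle in rad, 0 to 1.8, growing clockwise seen from above. At 0 the bar's pointer end points along the shaker's -x. Four sprung click positions that draw the dial in from within about 0.2 rad when let go: 0 = off (white dash on the panel), 0.6 = one dot, 1.2 = two dots, 1.8 = three dots. About 0.12 N m turns it over a click
- tray: cardboard display tray, fixed, 190 by 190 mm outside, open on top, walls 5 mm thick and 22 mm high over the table, floor 5 mm thick; origin on the table under its centre, x and y along its sides, z up
- tall1: tall filled jar, 56 mm across, 86 mm high; a bystander; origin at the centre of its underside
- tall2: another tall jar like tall1; a bystander
- lids: stack of spare white lids, 56 mm across, 30 mm high, in one piece; a bystander; origin at the centre of its underside
- saucer: white saucer 104 mm across with an orange cap on it, 40 mm high; a bystander; origin at the centre of its underside
- tape: roll of tape lying flat, 76 mm across, 24 mm high; a bystander; origin at the centre of its underside
- calculator: grey calculator, 130 by 75 mm, 16 mm high; a bystander; origin at the centre of its underside

How it is judged (in metres and radians):
On the way, in this order (a step that is already met when the one before it is completed fails the run):
1. every squat jar stands upright and released on the shaker's plate with the dial at off (x of jar1 in the frame of shaker between -0.06 and 0.06 m and y of jar1 in the frame of shaker between -0.155 and 0.155 m and z of jar1 in the frame of shaker between 0.054 and 0.068 m and angle between each of jar1, jar2, jar3, jar4's own z axis and vertical below 0.15 rad and contact force between the fingers and jar1 below 0.5 N and x of jar2 in the frame of shaker between -0.06 and 0.06 m and y of jar2 in the frame of shaker between -0.155 and 0.155 m and z of jar2 in the frame of shaker between 0.054 and 0.068 m and contact force between the fingers and jar2 below 0.5 N and x of jar3 in the frame of shaker between -0.06 and 0.06 m and y of jar3 in the frame of shaker between -0.155 and 0.155 m and z of jar3 in the frame of shaker between 0.054 and 0.068 m and contact force between the fingers and jar3 below 0.5 N and x of jar4 in the frame of shaker between -0.06 and 0.06 m and y of jar4 in the frame of shaker between -0.155 and 0.155 m and z of jar4 in the frame of shaker between 0.054 and 0.068 m and contact force between the fingers and jar4 below 0.5 N and value of joint dial below 0.15 rad), for 0.3 s.
2. the dial is at two dots for nine seconds with every squat jar on the plate (x of jar1 in the frame of shaker between -0.06 and 0.06 m and y of jar1 in the frame of shaker between -0.155 and 0.155 m and z of jar1 in the frame of shaker between 0.054 and 0.068 m and angle between each of jar1, jar2, jar3, jar4's own z axis and vertical below 0.15 rad and contact force between the fingers and jar1 below 0.5 N and x of jar2 in the frame of shaker between -0.06 and 0.06 m and y of jar2 in the frame of shaker between -0.155 and 0.155 m and z of jar2 in the frame of shaker between 0.054 and 0.068 m and contact force between the fingers and jar2 below 0.5 N and x of jar3 in the frame of shaker between -0.06 and 0.06 m and y of jar3 in the frame of shaker between -0.155 and 0.155 m and z of jar3 in the frame of shaker between 0.054 and 0.068 m and contact force between the fingers and jar3 below 0.5 N and x of jar4 in the frame of shaker between -0.06 and 0.06 m and y of jar4 in the frame of shaker between -0.155 and 0.155 m and z of jar4 in the frame of shaker between 0.054 and 0.068 m and contact force between the fingers and jar4 below 0.5 N and value of joint dial between 1.05 and 1.35 rad), for 9 s.
3. the dial is back at off with every squat jar still on the plate (all of step 1), for 0.3 s.
At the end, for the whole second after the job is handed in: every squat jar stands upright (within 0.15 rad), released and at rest on the floor of the tray, its centre within 75 mm of the tray's centre along both sides, and the dial is at off (below 0.15 rad) (x of jar1 in the frame of tray between -0.075 and 0.075 m and y of jar1 in the frame of tray between -0.075 and 0.075 m and z of jar1 in the frame of tray between 0 and 0.012 m and angle between each of jar1, jar2, jar3, jar4's own z axis and vertical below 0.15 rad and contact force between the fingers and jar1 below 0.5 N and linear speed of each of jar1, jar2, jar3, jar4 below 0.02 m/s and x of jar2 in the frame of tray between -0.075 and 0.075 m and y of jar2 in the frame of tray between -0.075 and 0.075 m and z of jar2 in the frame of tray between 0 and 0.012 m and contact force between the fingers and jar2 below 0.5 N and x of jar3 in the frame of tray between -0.075 and 0.075 m and y of jar3 in the frame of tray between -0.075 and 0.075 m and z of jar3 in the frame of tray between 0 and 0.012 m and contact force between the fingers and jar3 below 0.5 N and x of jar4 in the frame of tray between -0.075 and 0.075 m and y of jar4 in the frame of tray between -0.075 and 0.075 m and z of jar4 in the frame of tray between 0 and 0.012 m and contact force between the fingers and jar4 below 0.5 N and value of joint dial below 0.15 rad); the robot touches nothing.
It fails at once if a squat jar is squeezed or pressed by the fingers with more than 64 N in all (both pads' forces added up) (contact force between the fingers and jar1 above 64 N or contact force between the fingers and jar2 above 64 N or contact force between the fingers and jar3 above 64 N or contact force between the fingers and jar4 above 64 N).
It fails at once if a bystander is moved more than 50 mm or a tall jar is knocked over (distance of any of tall1, tall2, lids, saucer, tape, calculator from where it was at the start of the episode above 0.05 m or angle between any of tall1, tall2's own z axis and vertical above 0.6 rad).
Of jar1, jar2, jar3, jar4 only 2 to 4 are there at a start; the rules pass over those that are not, and their reading is None.
At some moment in a run one of jar1, jar2, jar3, jar4 may be knocked a few centimetres aside while the robot is not near it.
It also fails if it takes over 210 s, if anything falls off the work surface, if the arm or the gripper's body presses on something with over 40 N, if the wrist force passes 120 N, or if a joint passes its speed limit or range.

## Working session

There is one attempt and no reset: what is moved stays moved. The work goes in short steps, Python scripts to look and compute and a tool call to move; the robot and the scene stay as the last step left them, time stands still between calls to the robot, and variables do not carry over. Pictures are saved under pics/ and viewed, about 12 in all and at most 16, crops included, and the job is handed in when it is done.

Besides the shell and the picture viewer there is one more tool, called by a JSON object that holds its "fn" and its "kwargs". jog_arm: Moves the arm, as the interface text tells. Its arguments: {"type":"object","properties":{"targets":{"type":"array"}},"required":["targets"]}

```bash
ls; mkdir -p pics
python3 - <<'E'
from cell import r
import cv2
for n in("top","side"):
    cv2.imwrite(f"pics/{n}0.png",r.grab_frame(n)); c=r.get_calibration(n); print(n,c)
o=r.get_obs();print(o)
E
```

```text
pics
top {'camera_matrix': array([[445.21721321,   0.        , 320.32233944],
       [  0.        , 445.21721321, 198.42502905],
       [  0.        ,   0.        ,   1.        ]]), 'rvec': array([ 2.12865353, -2.16010755,  0.18331883]), 'tvec': array([   1.45772955,  509.24007492, 1299.30092908])}
side {'camera_matrix': array([[361.02850113,   0.        , 322.10326314],
       [  0.        , 361.02850113, 195.8042303 ],
       [  0.        ,   0.        ,   1.        ]]), 'rvec': array([ 0.64041626, -2.44823762,  1.41686281]), 'tvec': array([442.68774551, 190.27757499, 797.57151985])}
{'t': 0.1, 'qpos': array([ 1.26097908,  0.46830738, -0.01158749,  1.60351314,  0.00601824,
        1.07143484, -0.05631374]), 'qvel': array([-0.00075789, -0.0032696 ,  0.00189091, -0.00214846,  0.00106808,
       -0.00010439, -0.00062415]), 'effort': array([ 1.46437927e-03, -5.21644092e+01, -1.20224667e-02, -2.44366121e+01,
       -5.67398791e-02,  1.40495095e-02,  7.03990577e-05]), 'ee_pos': array([ 171.16116911, -626.51036144,  213.73137928]), 'tool_rot': array([ 2.0792503 ,  0.28067714, -2.07999419]), 'ft_force': array([-0.48680841, -0.95432671,  0.03489186]), 'ft_torque': array([0.03679543, 0.02669093, 0.02728069]), 'opening': 1.0045413276871034}
```

View pics/top0.png

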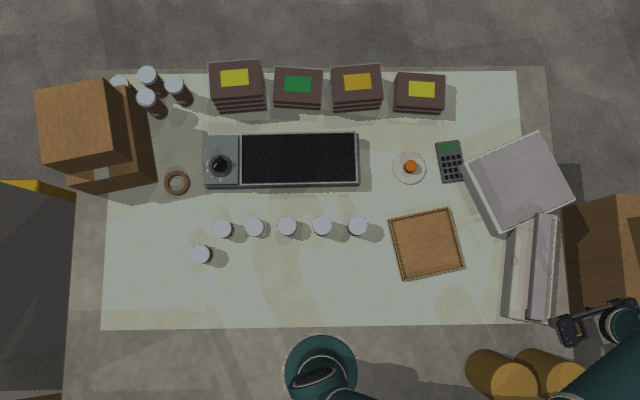

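View pics/side0.png

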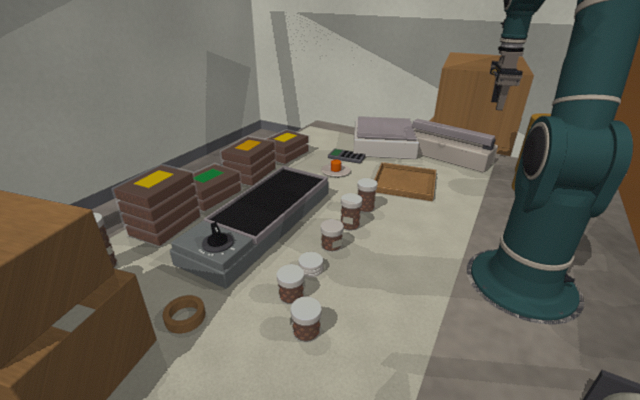

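The top view shows a row of white lids at (222,229), (255,228), (287,226), (323,226), (357,226), plus one at (201,254). The side view shows the low lid stack at (311,264). Next I'll triangulate lid tops to tell tall from squat.

```bash
cat > h.py <<'E'
import cv2,numpy as np
from cell import r
def cal(n):
    c=r.get_calibration(n);R=cv2.Rodrigues(c["rvec"])[0];return c["camera_matrix"],R,c["tvec"].ravel()
def ray(n,px,z):
    K,R,t=cal(n);o=-R.T@t;d=R.T@np.linalg.inv(K)@np.array([*px,1.]);return o+d*(z-o[2])/d[2]
def proj(n,p):
    K,R,t=cal(n);q=K@(R@np.array(p,float)+t);return q[:2]/q[2]
def tri(p1,p2):
    A=[];b=[]
    for n,p in(("top",p1),("side",p2)):
        K,R,t=cal(n);o=-R.T@t;d=R.T@np.linalg.inv(K)@np.array([*p,1.]);d/=np.linalg.norm(d);M=np.eye(3)-np.outer(d,d);A.append(M);b.append(M@o)
    return np.linalg.lstsq(np.vstack(A),np.hstack(b),rcond=None)[0]
def lids(img,lo=90,roi=(120,200,400,280)):
    x0,y0,x1,y1=roi;c=img[y0:y1,x0:x1]
    hsv=cv2.cvtColor(c,cv2.COLOR_BGR2HSV).astype(int);b=c.astype(int)
    m=((b[...,0]-b[...,2]>5)&(hsv[...,2]>150)).astype(np.uint8)
    n,_,s,ce=cv2.connectedComponentsWithStats(m)
    return [(round(ce[i][0]+x0,1),round(ce[i][1]+y0,1),s[i][4],s[i][2],s[i][3]) for i in range(1,n) if s[i][4]>40]
E
python3 - <<'E'
from h import *
t=cv2.imread("pics/top0.png");s=cv2.imread("pics/side0.png")
print(t[229,222],t[245,240]);L=lids(t);print(L)
print(lids(s,roi=(260,170,400,350)))
for l in L: print(l[:2],*[np.round(ray("top",l[:2],z)) for z in(30,62,86)],*[np.round(proj("side",ray("top",l[:2],z))) for z in (30,62,86)])
a=cv2.resize(t[120:290,180:470],None,fx=2.7,fy=2.7,interpolation=cv2.INTER_CUBIC);cv2.imwrite("pics/tc.png",a)
b=cv2.resize(s[170:350,170:440],None,fx=2.9,fy=2.9,interpolation=cv2.INTER_CUBIC);cv2.imwrite("pics/sc.png",b)
E
```

```text
[162 155 150] [145 154 148]
[(np.float64(286.3), np.float64(225.3), np.int32(236), np.int32(18), np.int32(18)), (np.float64(321.7), np.float64(224.8), np.int32(264), np.int32(19), np.int32(19)), (np.float64(357.5), np.float64(225.0), np.int32(267), np.int32(18), np.int32(19)), (np.float64(221.3), np.float64(228.0), np.int32(258), np.int32(18), np.int32(19)), (np.float64(253.9), np.float64(226.6), np.int32(245), np.int32(18), np.int32(18)), (np.float64(199.3), np.float64(253.8), np.int32(268), np.int32(19), np.int32(19))]
[]
(np.float64(286.3), np.float64(225.3)) [431.  97.  30.] [427.  95.  62.] [425.  94.  86.] [330. 236.] [332. 225.] [333. 217.]
(np.float64(321.7), np.float64(224.8)) [431.  -9.  30.] [427.  -9.  62.] [425.  -8.  86.] [348. 215.] [350. 206.] [351. 198.]
(np.float64(357.5), np.float64(225.0)) [ 428. -117.   30.] [ 425. -114.   62.] [ 423. -111.   86.] [365. 198.] [366. 189.] [367. 182.]
(np.float64(221.3), np.float64(228.0)) [425. 292.  30.] [422. 285.  62.] [420. 280.  86.] [288. 286.] [290. 273.] [292. 262.]
(np.float64(253.9), np.float64(226.6)) [428. 194.  30.] [425. 190.  62.] [423. 187.  86.] [311. 259.] [313. 247.] [315. 237.]
(np.float64(199.3), np.float64(253.8)) [350. 355.  30.] [348. 347.  62.] [347. 341.  86.] [303. 322.] [306. 307.] [308. 295.]
```

View pics/tc.png

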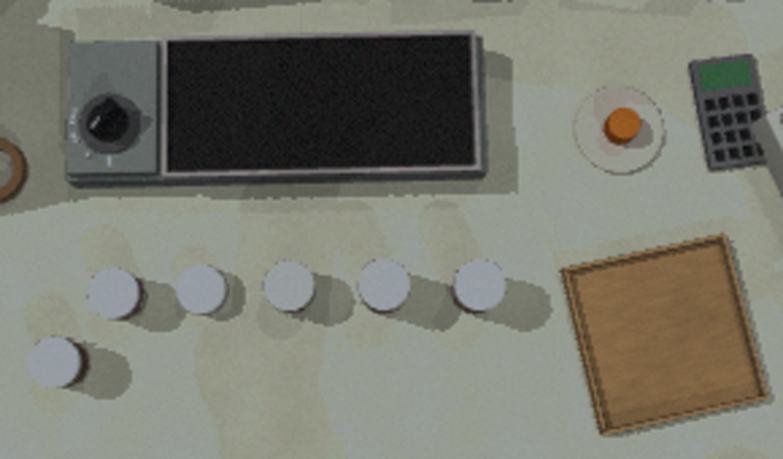

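View pics/sc.png

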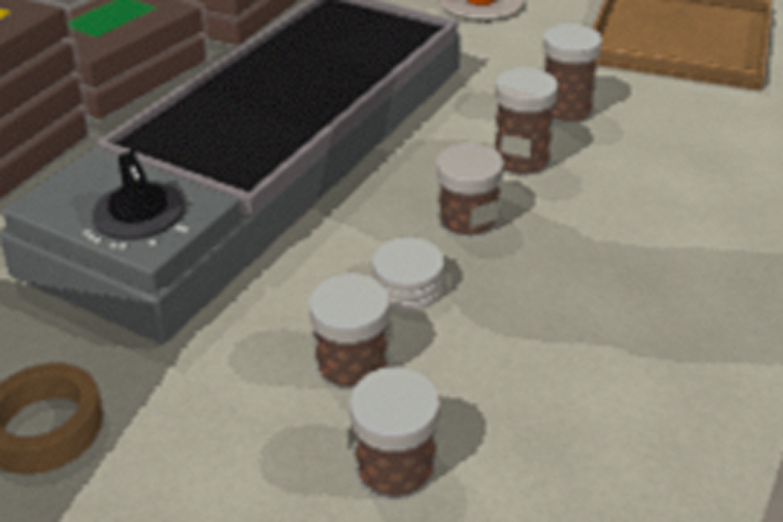

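Run:
```python
from h import *
t=cv2.imread("pics/top0.png");s=cv2.imread("pics/side0.png")
a=cv2.resize(t[140:192,200:245],None,fx=9,fy=9,interpolation=cv2.INTER_CUBIC)
b=cv2.resize(s[210:270,180:260],None,fx=5,fy=7.8,interpolation=cv2.INTER_CUBIC)
cv2.imwrite("pics/dial.png",np.hstack([a[:468],b[:468]]))
g=t.max(2);m=np.zeros_like(g);m[125:195,236:365]=(g[125:195,236:365]<45)*255
m=cv2.morphologyEx(m,cv2.MORPH_CLOSE,np.ones((5,5)));m=cv2.morphologyEx(m,cv2.MORPH_OPEN,np.ones((5,5)))
cs=max(cv2.findContours(m,0,2)[0],key=cv2.contourArea);P=np.array([ray("top",p[0],60)[:2] for p in cs],np.float32)
print("plate",cv2.minAreaRect(P), cv2.boxPoints(cv2.minAreaRect(P)))
hsv=cv2.cvtColor(t,cv2.COLOR_BGR2HSV);m=np.zeros_like(g);m[195:290,375:480]=((hsv[...,1]>80)[195:290,375:480])*255
m=cv2.morphologyEx(m,cv2.MORPH_CLOSE,np.ones((5,5)))
cs=max(cv2.findContours(m,0,2)[0],key=cv2.contourArea);P=np.array([ray("top",p[0],22)[:2] for p in cs],np.float32)
print("tray",cv2.minAreaRect(P))
for p in((410,167),(450,161),(177,182)):print(ray("top",p,20))
```

```text
plate ((624.3529663085938, 64.8091812133789), (162.76116943359375, 349.07965087890625), 0.7784607410430908) [[ 540.6086   238.22722]
 [ 545.35126 -110.82019]
 [ 708.09735 -108.60886]
 [ 703.3547   240.43855]]
tray ((371.87188720703125, -320.63330078125), (188.1525421142578, 191.59432983398438), 11.252636909484863)
[ 607.20656137 -285.59132208   20.        ]
[ 624.67605985 -411.07567591   20.        ]
[569.46190769 431.87493177  20.        ]
```

View pics/dial.png

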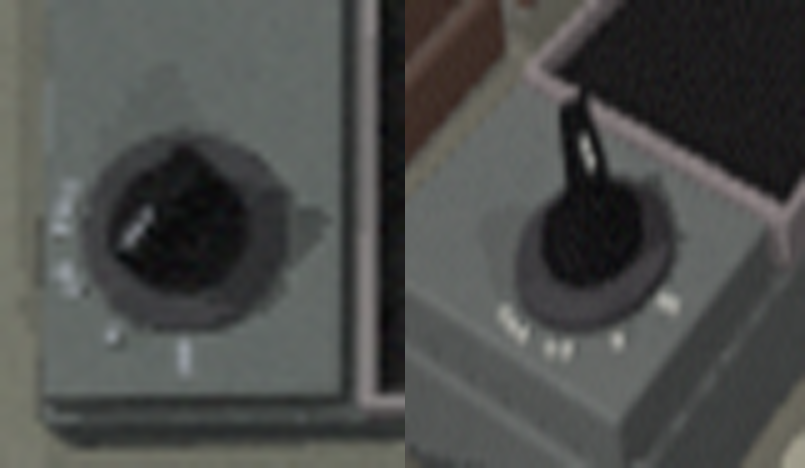

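The pointer's white line at about (138,228) in the crop runs toward the single dot at (115,337), so the dial is at one dot (0.6). The squat jars are the lids at top pixels (286,225), (221,228) and (199,254). (322,225) and (357,225) are the tall jars, and (254,227) is the lid stack.

```bash
cat >> h.py <<'E'
from scipy.spatial.transform import Rotation as Ro
def st():
    o=r.get_obs();M=Ro.from_rotvec(o["tool_rot"]).as_matrix()
    print("t",round(o["t"],2),"tcp",o["ee_pos"].round(1),"jawdeg",np.degrees(np.arctan2(M[1,1],M[0,1])).round(1),"tilt",np.degrees(np.arccos(-M[2,0])).round(2),"q",o["qpos"].round(2),"F",o["ft_force"].round(1),"op",round(o["opening"]*92,1))
    return o
E
python3 - <<'E'
from h import *
st()
c=[ray("top",(180+x/2.7,120+y/2.7),68)[:2].round(1) for x,y in((161,37),(481,31),(486,176),(158,177))];print(c,np.mean(c,0))
t=cv2.imread("pics/top0.png").astype(int)
for row in(150,165):print([tuple(t[row,c]) for c in(236,238,239,240,241,242,243,244,246,352,354,355,356,357,358,359,360,361,362)])
for col in(260,300,340):print([int(t[c,col].mean()) for c in range(126,142)],[int(t[c,col].mean()) for c in range(176,194)])
# dial disc centre
print(ray("top",(200+187/9,140+230/9),84))
E
```

```text
t 0.1 tcp [ 171.2 -626.5  213.7] jawdeg -74.7 tilt 0.09 q [ 1.26  0.47 -0.01  1.6   0.01  1.07 -0.06] F [-0.5 -1.   0. ] op 92.4
[array([705.4, 234.2]), array([ 708.1, -123.1]), array([ 542.9, -123.8]), array([546.6, 235.4])] [625.75   55.675]
[(np.int64(101), np.int64(104), np.int64(98)), (np.int64(48), np.int64(50), np.int64(47)), (np.int64(68), np.int64(69), np.int64(69)), (np.int64(108), np.int64(109), np.int64(112)), (np.int64(99), np.int64(101), np.int64(104)), (np.int64(24), np.int64(21), np.int64(23)), (np.int64(21), np.int64(24), np.int64(25)), (np.int64(26), np.int64(26), np.int64(29)), (np.int64(26), np.int64(25), np.int64(24)), (np.int64(27), np.int64(23), np.int64(25)), (np.int64(54), np.int64(53), np.int64(55)), (np.int64(108), np.int64(107), np.int64(111)), (np.int64(109), np.int64(110), np.int64(112)), (np.int64(67), np.int64(69), np.int64(66)), (np.int64(67), np.int64(69), np.int64(66)), (np.int64(84), np.int64(90), np.int64(88)), (np.int64(108), np.int64(120), np.int64(119)), (np.int64(109), np.int64(121), np.int64(119)), (np.int64(108), np.int64(122), np.int64(119)
[... 651 characters left out ...]
64(79), np.int64(73)), (np.int64(82), np.int64(86), np.int64(83)), (np.int64(106), np.int64(120), np.int64(118)), (np.int64(110), np.int64(123), np.int64(121)), (np.int64(110), np.int64(123), np.int64(122))]
[137, 143, 142, 139, 140, 143, 143, 127, 90, 36, 28, 28, 24, 19, 27, 29] [26, 26, 24, 29, 30, 26, 29, 83, 127, 71, 52, 47, 65, 103, 101, 102, 103, 110]
[143, 143, 143, 146, 146, 146, 120, 95, 30, 28, 28, 22, 28, 26, 23, 24] [17, 28, 28, 22, 24, 30, 75, 114, 64, 48, 42, 54, 92, 93, 90, 93, 97, 134]
[137, 138, 137, 147, 143, 125, 115, 40, 13, 22, 21, 23, 24, 24, 27, 21] [27, 29, 28, 19, 23, 63, 128, 79, 57, 45, 54, 102, 104, 103, 104, 104, 116, 148]
[604.04950785 285.45498648  84.        ]
```

{"fn": "jog_arm", "kwargs": {"targets": [28,32.5,5,0,0,80,1,28,32.5,5,0,0,80,1,28,32.5,5,0,0,80,1,28,32.5,5,0,0,80,1,28,32.5,5,0,0,80,1,28,32.5,5,0,0,80,1,28,32.5,5,0,0,80,1,28,32.5,5,0,0,80,1,28,32.5,5,0,0,80,1,28,32.5,5,0,0,80,1]}}

```text
t: 1.1
ee_pos: [454.9, -296.9, 265.2]
tool_rot: [1.133, 1.256, -1.129]
ft_force: [-0.0, 0.2, -0.1]
opening: 0.999
```

{"fn": "jog_arm", "kwargs": {"targets": [15.3,58.9,-5,0,0,51,1,15.3,58.9,-5,0,0,51,1,15.3,58.9,-5,0,0,51,1,15.3,58.9,-5,0,0,51,1,15.3,58.9,-5,0,0,51,1,15.3,58.9,-5,0,0,51,1,15.3,58.9,-5,0,0,51,1,15.3,58.9,-5,0,0,51,1,15.3,58.9,-5,0,0,51,1,15.3,58.9,-5,0,0,51,1]}}

```text
t: 2.1
ee_pos: [576.8, 181.8, 223.0]
tool_rot: [0.461, 1.521, -0.462]
ft_force: [0.9, -1.0, 0.1]
opening: 0.998
```

{"fn": "jog_arm", "kwargs": {"targets": [0,10,0,0,0,0,1,0,10,0,0,0,0,1,0,10,0,0,0,0,1]}}

```text
t: 2.4
ee_pos: [573.0, 289.6, 223.4]
tool_rot: [0.456, 1.527, -0.449]
ft_force: [-1.5, 0.4, 0.4]
opening: 0.999
```

Run:
```python
from h import *
st()
t=r.grab_frame("top");s=r.grab_frame("side")
print(lids(t))
b=cv2.resize(s[150:290,170:330],None,fx=4,fy=4);cv2.imwrite("pics/d1.png",b)
```

```text
t 2.4 tcp [573.  289.6 223.4] jawdeg 56.9 tilt 0.34 q [-0.01  0.56 -0.73  1.58  0.39  1.15  0.17] F [-1.5  0.4  0.4] op 91.9
[(np.float64(221.4), np.float64(228.1), np.int32(260), np.int32(18), np.int32(18)), (np.float64(199.4), np.float64(253.7), np.int32(264), np.int32(18), np.int32(18))]
```

{"fn": "jog_arm", "kwargs": {"targets": [3.1,-0.3,-4,0,0,0,1,3.1,-0.3,-8,0,0,0,1,3.1,-0.3,-8,0,0,0,1,3.1,-0.3,-8,0,0,0,1,3.1,-0.3,-8,0,0,0,1]}}

```text
t: 3.0
ee_pos: [608.5, 277.6, 146.2]
tool_rot: [0.463, 1.519, -0.459]
ft_force: [0.7, 0.3, 0.9]
opening: 0.999
```

Run:
```python
from h import *
st()
s=r.grab_frame("side");t=r.grab_frame("top")
b=cv2.resize(s[150:290,170:310],(560,560));a=cv2.resize(t[110:210,180:250],(240,343))
a=cv2.copyMakeBorder(a,0,217,0,0,0);cv2.imwrite("pics/d2.png",np.hstack([b,a]))
```

```text
t 3.0 tcp [608.5 277.6 146.2] jawdeg 56.3 tilt 0.19 q [-0.02  0.68 -0.67  1.58  0.47  1.05  0.16] F [0.7 0.3 0.9] op 91.9
```

View pics/d2.png

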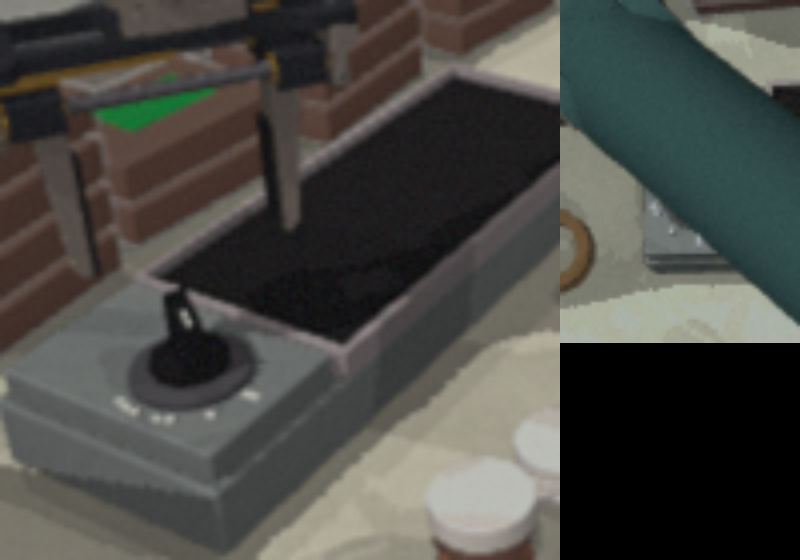

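Run:
```python
from h import *
for p in((604.5,286.5,84),(606,288,84),(604.5,286.5,114)):print(proj("side",p),(proj("side",p)-[170,150])*4)
print(ray("side",(218,242.5),84))
```

```text
[219.51072686 237.14041114] [198.04290742 348.56164457]
[218.50887627 237.29332597] [194.03550508 349.17330387]
[217.67038246 225.81858311] [190.68152985 303.27433243]
[593.98199771 302.48722562  84.        ]
```

{"fn": "jog_arm", "kwargs": {"targets": [-0.4,0.9,0,0,0,0,1,-0.4,0.9,0,0,0,0,1,-0.4,0.9,-2,0,0,0,1,-0.4,0.9,-2,0,0,0,1]}}

```text
t: 3.5
ee_pos: [602.2, 285.8, 121.9]
tool_rot: [0.458, 1.524, -0.462]
ft_force: [-1.0, -1.3, -0.7]
opening: 1.005
```

{"fn": "jog_arm", "kwargs": {"targets": [0,0.2,0,0,0,0,1,0,0.2,-2,0,0,0,1,0,0.2,-3.5,0,0,0,1,0,0.2,-3.5,0,0,0,1,0,0.2,-3.5,0,0,0,0,0,0.2,-3.5,0,0,0,-0.3,0,0.2,-3.5,0,0,0,-0.4,0,0.2,-3.5,0,0,0,-0.45,0,0.2,-3.5,0,0,0,-0.5]}}

```text
t: 4.4
ee_pos: [603.8, 288.4, 89.1]
tool_rot: [0.461, 1.521, -0.461]
ft_force: [0.2, -0.5, 0.7]
opening: 0.586
```

Run:
```python
from h import *
st()
s=r.grab_frame("side")
b=cv2.resize(s[180:270,180:270],(630,590));cv2.imwrite("pics/d3.png",b)
```

```text
t 4.4 tcp [603.8 288.4  89.1] jawdeg 56.3 tilt 0.04 q [-0.06  0.74 -0.64  1.61  0.51  0.96  0.11] F [ 0.2 -0.5  0.7] op 53.9
```

View pics/d3.png

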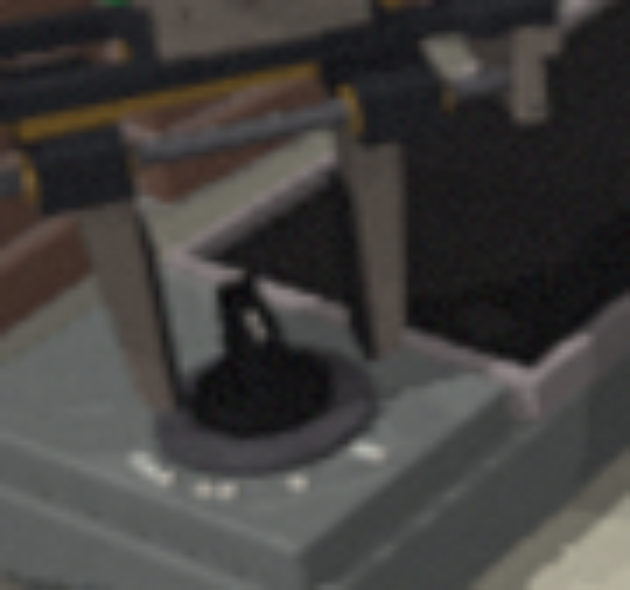

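Fingers at (165,405) and (378,358) straddle the bar. Closing and watching the force.

{"fn": "jog_arm", "kwargs": {"targets": [0,0,0,0,0,0,-0.6,0,0,0,0,0,0,-0.6,0,0,0,0,0,0,-0.6,0,0,0,0,0,0,-0.65,0,0,0,0,0,0,-0.7,0,0,0,0,0,0,-0.75,0,0,0,0,0,0,-0.8,0,0,0,0,0,0,-0.8]}}

```text
t: 5.25
ee_pos: [605.5, 291.3, 88.9]
tool_rot: [0.466, 1.519, -0.454]
ft_force: [7.1, 7.4, -6.2]
opening: 0.15
```

{"fn": "jog_arm", "kwargs": {"targets": [0.15,0.3,0,0,0,0,-0.8,0.15,0.3,0,0,0,7,-0.8,0.15,0.3,0,0,0,14,-0.8,0.15,0.3,0,0,0,21,-0.8,0.15,0.3,0,0,0,28,-0.8,0.15,0.3,0,0,0,35,-0.8,0.15,0.3,0,0,0,35,-0.8,0.15,0.3,0,0,0,35,-0.8]}}

```text
t: 6.05
ee_pos: [605.4, 290.9, 88.8]
tool_rot: [-0.015, 1.571, 0.014]
ft_force: [-0.0, -0.5, 1.0]
opening: 0.149
```

```bash
python3 -c "
from h import *
o=st();print(o['ft_torque'])"
```

```text
t 6.05 tcp [605.4 290.9  88.8] jawdeg 91.1 tilt 0.01 q [ 0.01  0.79 -0.77  1.6   0.62  1.01  0.64] F [-0.  -0.5  1. ] op 13.7
[-0.05857331 -0.21916033 -0.30168634]
```

{"fn": "jog_arm", "kwargs": {"targets": [0,0,0,0,0,0,1,0,0,0,0,0,0,1,0,0,0,0,0,0,1,0,0,4,0,0,0,1,0,0,8,0,0,0,1,0,0,12,0,0,0,1,0,-2,15,0,0,-10,1,-3,3,15,0,0,-18,1,-6,8,15,0,0,-26,1]}}

```text
t: 6.95
ee_pos: [555.4, 355.5, 239.8]
tool_rot: [0.346, 1.541, -0.345]
ft_force: [0.2, 1.0, -0.2]
opening: 0.912
```

Run:
```python
from h import *
st()
t=r.grab_frame("top");s=r.grab_frame("side")
for l in lids(t):print(l,ray("top",l[:2],62).round(1))
b=cv2.resize(s[150:350,170:400],(690,600));cv2.imwrite("pics/d4.png",b)
```

```text
t 6.95 tcp [555.4 355.5 239.8] jawdeg 64.7 tilt 0.14 q [-0.1   0.59 -0.77  1.52  0.43  1.21  0.19] F [ 0.2  1.  -0.2] op 83.9
(np.float64(360.8), np.float64(219.9), np.int32(64), np.int32(12), np.int32(10)) [ 440.2 -123.7   62. ]
(np.float64(218.7), np.float64(231.6), np.int32(115), np.int32(15), np.int32(14)) [411.8 292.3  62. ]
(np.float64(199.5), np.float64(253.9), np.int32(270), np.int32(18), np.int32(19)) [348.  346.4  62. ]
```

View pics/d4.png

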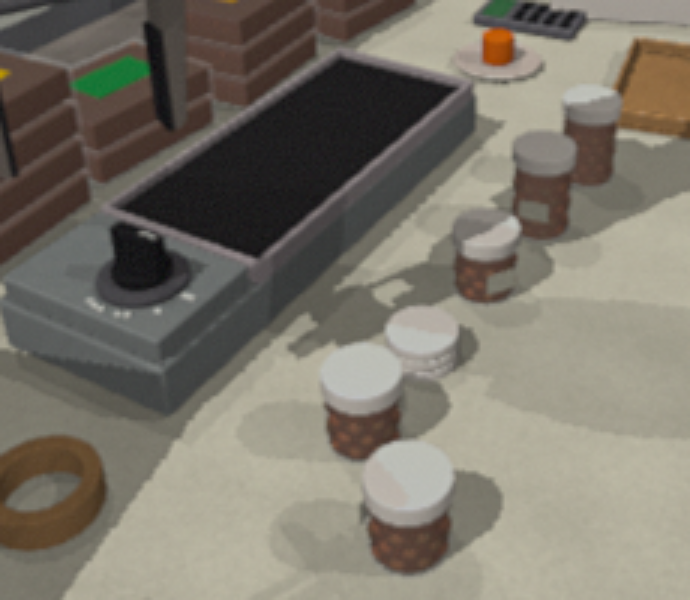

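{"fn": "jog_arm", "kwargs": {"targets": [-12.5,-8.6,-8,0,0,-53,1,-12.5,-8.6,-8,0,0,-53,1,-12.5,-8.6,-8,0,0,-53,1,-12.5,-8.6,-8,0,0,-53,1,-12.5,-8.6,-8,0,0,-53,1,-12.5,-8.6,-8,0,0,-53,1,-12.5,-8.6,-8,0,0,-53,1,-12.5,-8.6,-8,0,0,-53,1,-12.5,-8.6,-8,0,0,-53,1]}}

```text
t: 7.95
ee_pos: [428.6, 271.3, 158.6]
tool_rot: [1.045, 1.306, -1.045]
ft_force: [-0.2, -0.1, 0.5]
opening: 0.999
```

```bash
python3 -c "
from h import *
st()"
```

```text
t 7.95 tcp [428.6 271.3 158.6] jawdeg 12.7 tilt 0.01 q [-0.11  0.38 -0.62  1.97  0.28  0.88 -0.66] F [-0.2 -0.1  0.5] op 91.9
```

{"fn": "jog_arm", "kwargs": {"targets": [-0.7,1.3,0,0,0,0,1,-0.7,1.3,-4,0,0,0,1,-0.7,1.3,-8,0,0,0,1,-0.7,1.3,-12,0,0,0,1,-0.7,1.3,-13.5,0,0,0,1,-0.7,1.3,-13.5,0,0,0,0.6,-0.7,1.3,-13.5,0,0,0,0.4,-0.7,1.3,-13.5,0,0,0,0.4]}}

```text
t: 8.75
ee_pos: [422.9, 285.0, 25.4]
tool_rot: [1.049, 1.304, -1.044]
ft_force: [0.5, 0.2, -0.2]
opening: 0.762
```

{"fn": "jog_arm", "kwargs": {"targets": [0,0,0,0,0,0,0.35,0,0,0,0,0,0,0.3,0,0,0,0,0,0,0.25,0,0,0,0,0,0,0.2,0,0,0,0,0,0,0.17,0,0,0,0,0,0,0.15,0,0,0,0,0,0,0.15]}}

```text
t: 9.45
ee_pos: [421.7, 284.0, 24.1]
tool_rot: [1.047, 1.304, -1.047]
ft_force: [-2.4, -1.6, 6.3]
opening: 0.608
```

```bash
python3 -c "
from h import *
st()"
```

```text
t 9.45 tcp [421.7 284.   24.1] jawdeg 12.5 tilt 0.03 q [-0.26  0.59 -0.5   2.04  0.47  0.62 -0.85] F [-2.4 -1.6  6.3] op 56.0
```

{"fn": "jog_arm", "kwargs": {"targets": [0,0,4,0,0,0,0.15,0,0,8,0,0,0,0.15,0,0,11,0,0,0,0.15,4,-2.9,11,0,0,0,0.15,8,-5.8,11,0,0,0,0.15,12,-8.7,11,0,0,0,0.15,16,-11.6,11,0,0,0,0.15,20.4,-14.5,11,0,0,0,0.15,20.4,-14.5,11,0,0,0,0.15,20.4,-14.5,11,0,0,0,0.15]}}

```text
t: 10.45
ee_pos: [626.0, 137.5, 132.5]
tool_rot: [1.049, 1.304, -1.05]
ft_force: [-0.1, 0.4, -0.9]
opening: 0.604
```

Run:
```python
from h import *
st()
s=r.grab_frame("side");t=r.grab_frame("top")
for l in lids(t):print(l,ray("top",l[:2],62).round(1))
cv2.imwrite("pics/j1.png",cv2.resize(s[120:350,170:400],(600,600)))
```

```text
t 10.45 tcp [626.  137.5 132.5] jawdeg 12.3 tilt 0.08 q [ 0.11  0.61 -0.53  1.66  0.36  0.97 -0.33] F [-0.1  0.4 -0.9] op 55.6
(np.float64(286.5), np.float64(225.4), np.int32(248), np.int32(18), np.int32(18)) [427.1  94.6  62. ]
(np.float64(252.2), np.float64(227.0), np.int32(190), np.int32(14), np.int32(18)) [423.9 194.9  62. ]
(np.float64(199.5), np.float64(253.8), np.int32(273), np.int32(19), np.int32(19)) [348.3 346.4  62. ]
```

View pics/j1.png

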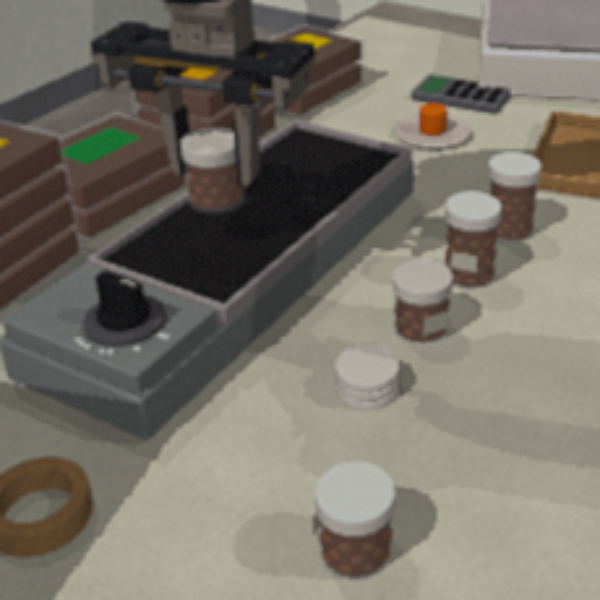

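The jar is held level over the plate at (212,170) in the crop. Lowering and releasing, then on to the next jar.

{"fn": "jog_arm", "kwargs": {"targets": [0,0,-2.5,0,0,0,0.15,0,0,-4,0,0,0,0.15,0,0,-4.6,0,0,0,0.15,0,0,-4.8,0,0,0,0.15,0,0,-4.8,0,0,0,0.15,0,0,-4.8,0,0,0,0.3,0,0,-4.8,0,0,0,0.6,0,0,-4.8,0,0,0,1,0,0,-4.8,0,0,0,1,0,0,-4.8,0,0,0,1]}}

```text
t: 11.55
ee_pos: [625.8, 139.0, 85.9]
tool_rot: [1.047, 1.304, -1.047]
ft_force: [-0.4, 0.4, -0.7]
opening: 0.974
```

{"fn": "jog_arm", "kwargs": {"targets": [0,0,4,0,0,0,1,0,0,8,0,0,0,1,-4,3,10,0,0,0,1,-8,6,10,0,0,0,1,-12,9,10,0,0,0,1,-16,12,10,0,0,0,1,-20,15,10,0,0,0,1,-24,18,8,0,0,0,1,-27.8,20.8,8,0,0,0,1,-27.8,20.8,8,0,0,0,1]}}

```text
t: 12.55
ee_pos: [341.8, 350.7, 165.9]
tool_rot: [1.04, 1.311, -1.04]
ft_force: [0.3, 0.8, 0.3]
opening: 1.004
```

Run:
```python
from h import *
st()
t=r.grab_frame("top");print(*[(l,ray("top",l[:2],62).round()) for l in lids(t)],sep="\n")
t=t.astype(int);print(lids(t.clip(0,255).astype(np.uint8),roi=(240,125,360,190)))
```

```text
t 12.55 tcp [341.8 350.7 165.9] jawdeg 13.1 tilt 0.12 q [-0.28  0.35 -0.69  2.    0.29  0.89 -0.9 ] F [0.3 0.8 0.3] op 92.4
((np.float64(286.7), np.float64(225.3), np.int32(257), np.int32(18), np.int32(18)), array([427.,  94.,  62.]))
((np.float64(321.8), np.float64(224.9), np.int32(274), np.int32(19), np.int32(19)), array([427.,  -9.,  62.]))
((np.float64(357.4), np.float64(225.1), np.int32(270), np.int32(18), np.int32(19)), array([ 425., -113.,   62.]))
((np.float64(253.7), np.float64(226.7), np.int32(242), np.int32(18), np.int32(18)), array([425., 190.,  62.]))
((np.float64(200.6), np.float64(251.8), np.int32(196), np.int32(18), np.int32(16)), array([354., 343.,  62.]))
[(np.float64(269.0), np.float64(154.4), np.int32(268), np.int32(19), np.int32(18))]
```

{"fn": "jog_arm", "kwargs": {"targets": [0,-0.1,0,0,0,0,1,0,-0.1,-4,0,0,0,1,0,-0.1,-8,0,0,0,1,0,-0.1,-12,0,0,0,1,0,-0.1,-14,0,0,0,1,0,-0.1,-14,0,0,0,0.6,0,-0.1,-14,0,0,0,0.4,0,-0.1,-14,0,0,0,0.4]}}

```text
t: 13.4
ee_pos: [349.2, 346.4, 27.0]
tool_rot: [1.05, 1.303, -1.046]
ft_force: [0.6, 0.9, 0.7]
opening: 0.758
```

{"fn": "jog_arm", "kwargs": {"targets": [0,0,0,0,0,0,0.35,0,0,0,0,0,0,0.3,0,0,0,0,0,0,0.25,0,0,0,0,0,0,0.2,0,0,0,0,0,0,0.17,0,0,0,0,0,0,0.15,0,0,0,0,0,0,0.15]}}

```text
t: 14.1
ee_pos: [347.6, 346.1, 26.1]
tool_rot: [1.047, 1.304, -1.047]
ft_force: [-1.4, -0.5, 6.5]
opening: 0.606
```

```bash
python3 -c "
from h import *
st()"
```

```text
t 14.1 tcp [347.6 346.1  26.1] jawdeg 12.5 tilt 0.03 q [-0.41  0.57 -0.54  2.08  0.5   0.61 -1.08] F [-1.4 -0.5  6.5] op 55.8
```

{"fn": "jog_arm", "kwargs": {"targets": [0,0,4.5,0,0,0,0.15,0,0,9,0,0,0,0.15,3,-4,12,0,0,0,0.15,6,-8,13,0,0,0,0.15,9,-12,13,0,0,0,0.15,12,-16,13,0,0,0,0.15,15,-20,13,0,0,0,0.15,18,-24,13,0,0,0,0.15,21.5,-27.5,13,0,0,0,0.15,25,-28.7,13,0,0,0,0.15]}}

```text
t: 15.1
ee_pos: [598.1, 53.9, 155.0]
tool_rot: [1.047, 1.302, -1.053]
ft_force: [0.3, 0.8, -0.3]
opening: 0.604
```

{"fn": "jog_arm", "kwargs": {"targets": [2.8,0,0,0,0,0,0.15,2.8,0,0,0,0,0,0.15,2.8,0,-3,0,0,0,0.15,2.8,0,-3,0,0,0,0.15]}}

```text
t: 15.5
ee_pos: [621.9, 58.8, 121.9]
tool_rot: [1.042, 1.311, -1.052]
ft_force: [-0.5, -0.5, -2.7]
opening: 0.602
```

```bash
python3 -c "
from h import *
st()
t=r.grab_frame('top');print(lids(t),lids(t,roi=(240,125,360,190)))"
```

```text
t 15.5 tcp [621.9  58.8 121.9] jawdeg 12.6 tilt 0.47 q [ 0.23  0.6  -0.52  1.71  0.36  0.94 -0.21] F [-0.5 -0.5 -2.7] op 55.4
[(np.float64(321.3), np.float64(225.1), np.int32(255), np.int32(18), np.int32(19)), (np.float64(253.3), np.float64(226.8), np.int32(231), np.int32(17), np.int32(18)), (np.float64(292.0), np.float64(225.6), np.int32(62), np.int32(7), np.int32(14))] [(np.float64(266.5), np.float64(155.0), np.int32(166), np.int32(14), np.int32(18))]
```

{"fn": "jog_arm", "kwargs": {"targets": [0,0,0,0,0,0,0.15,0,0,-2,0,0,0,0.15,0,0,-3.3,0,0,0,0.15,0,0,-3.9,0,0,0,0.15,0,0,-3.9,0,0,0,0.15,0,0,-3.9,0,0,0,0.3,0,0,-3.9,0,0,0,0.6,0,0,-3.9,0,0,0,1,0,0,-3.9,0,0,0,1,0,0,-3.9,0,0,0,1]}}

```text
t: 16.55
ee_pos: [625.8, 59.0, 86.8]
tool_rot: [1.047, 1.304, -1.047]
ft_force: [-1.1, 0.6, 0.2]
opening: 0.978
```

{"fn": "jog_arm", "kwargs": {"targets": [0,0,4,0,0,0,1,0,0,8,0,0,0,1,-4,0,9,0,0,0,1,-8,0,9,0,0,0,1,-12,0,9,0,0,0,1,-16,0,9,0,0,0,1,-18,2,8,0,0,0,1,-19.8,3.6,7,0,0,0,1,-19.8,3.6,7,0,0,0,1,-19.8,3.6,7,0,0,0,1]}}

```text
t: 17.55
ee_pos: [428.1, 95.0, 157.0]
tool_rot: [1.047, 1.304, -1.046]
ft_force: [0.2, -0.2, 0.0]
opening: 1.0
```

Run:
```python
from h import *
st()
s=r.grab_frame("side");t=r.grab_frame("top")
print(lids(t),lids(t,roi=(240,125,360,190)))
cv2.imwrite("pics/j2.png",cv2.resize(s[120:350,170:400],(600,600)))
```

```text
t 17.55 tcp [428.1  95.  157. ] jawdeg 12.5 tilt 0.06 q [ 0.29  0.26 -0.66  2.12  0.22  0.82 -0.28] F [ 0.2 -0.2  0. ] op 92.0
[(np.float64(357.8), np.float64(223.8), np.int32(229), np.int32(18), np.int32(17)), (np.float64(251.6), np.float64(228.4), np.int32(153), np.int32(16), np.int32(17)), (np.float64(315.7), np.float64(227.1), np.int32(52), np.int32(7), np.int32(12))] [(np.float64(265.4), np.float64(147.8), np.int32(206), np.int32(18), np.int32(17)), (np.float64(297.2), np.float64(154.2), np.int32(257), np.int32(19), np.int32(18))]
```

View pics/j2.png

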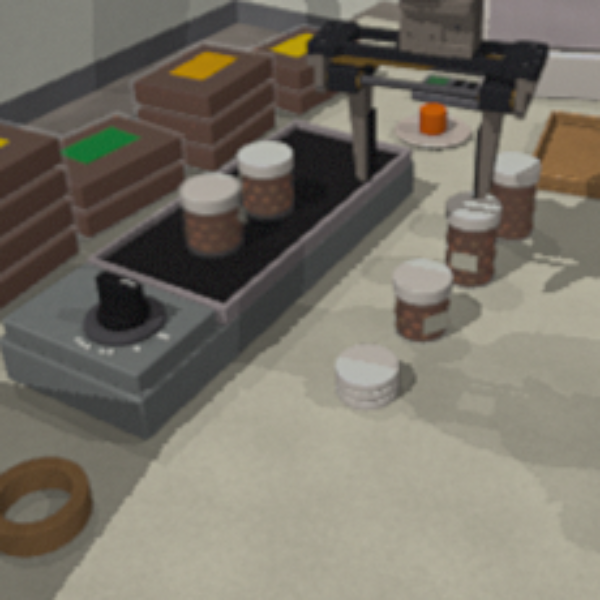

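Two jars stand on the plate. The one near the dial has shifted about 2 cm in +x, to top px (265,148), so it looks knocked, but it is upright and inside the limits. Grasping the third.

{"fn": "jog_arm", "kwargs": {"targets": [-0.1,0,0,0,0,0,1,-0.1,0,-4,0,0,0,1,-0.1,0,-8,0,0,0,1,-0.1,0,-12,0,0,0,1,-0.1,0,-13.2,0,0,0,1,-0.1,0,-13.2,0,0,0,0.6,-0.1,0,-13.2,0,0,0,0.4,-0.1,0,-13.2,0,0,0,0.4]}}

```text
t: 18.45
ee_pos: [428.2, 95.3, 26.3]
tool_rot: [1.049, 1.302, -1.045]
ft_force: [-0.2, -0.4, 0.1]
opening: 0.762
```

{"fn": "jog_arm", "kwargs": {"targets": [0,0,0,0,0,0,0.35,0,0,0,0,0,0,0.3,0,0,0,0,0,0,0.25,0,0,0,0,0,0,0.2,0,0,0,0,0,0,0.17,0,0,0,0,0,0,0.15,0,0,0,0,0,0,0.15]}}

```text
t: 19.15
ee_pos: [426.7, 94.8, 25.0]
tool_rot: [1.047, 1.304, -1.047]
ft_force: [-1.6, -0.9, 6.7]
opening: 0.606
```

```bash
python3 -c "
from h import *
st()
print(ray('top',(265.4,147.8),122),ray('top',(297.2,154.2),122))"
```

```text
t 19.15 tcp [426.7  94.8  25. ] jawdeg 12.5 tilt 0.04 q [ 0.13  0.5  -0.5   2.2   0.47  0.54 -0.51] F [-1.6 -0.9  6.7] op 55.7
[645.57708075 150.52534897 122.        ] [625.50849834  59.3917113  122.        ]
```

{"fn": "jog_arm", "kwargs": {"targets": [0,0,4.5,0,0,0,0.15,0,0,9,0,0,0,0.15,1,-4,12,0,0,0,0.15,2,-8,12,0,0,0,0.15,4,-11.6,12,0,0,0,0.15,8,-11.6,12,0,0,0,0.15,12,-11.6,12,0,0,0,0.15,16,-11.6,12,0,0,0,0.15,19.9,-11.6,12,0,0,0,0.15,19.9,-11.6,12,0,0,0,0.15]}}

```text
t: 20.15
ee_pos: [629.4, -20.9, 143.7]
tool_rot: [1.05, 1.303, -1.045]
ft_force: [-0.8, -0.1, -1.3]
opening: 0.604
```

{"fn": "jog_arm", "kwargs": {"targets": [0,0,0,0,0,0,0.15,0,0,-3,0,0,0,0.15,0,0,-5,0,0,0,0.15,0,0,-5.7,0,0,0,0.15,0,0,-5.9,0,0,0,0.15,0,0,-5.9,0,0,0,0.15,0,0,-5.9,0,0,0,0.3,0,0,-5.9,0,0,0,0.6,0,0,-5.9,0,0,0,1,0,0,-5.9,0,0,0,1]}}

```text
t: 21.15
ee_pos: [625.9, -21.0, 86.1]
tool_rot: [1.047, 1.304, -1.047]
ft_force: [-0.1, -0.6, -0.6]
opening: 0.891
```

```bash
python3 -c "
from h import *
st()"
```

```text
t 21.15 tcp [625.9 -21.   86.1] jawdeg 12.5 tilt 0.04 q [ 0.35  0.64 -0.51  1.73  0.39  0.87 -0.11] F [-0.1 -0.6 -0.6] op 82.0
```

{"fn": "jog_arm", "kwargs": {"targets": [0,0,4,0,0,0,1,0,0,8,0,0,0,1,0,0,12,0,0,0,1,0,4,12,0,0,8,1,0,8.5,12,0,0,16,1,-1,13,12,0,0,24,1,-1,17.5,12,0,0,32,1,-2,22,12,0,0,40,1,-2,26.5,12,0,0,48,1,-2,31.2,12,0,0,56,1]}}

```text
t: 22.15
ee_pos: [605.6, 292.3, 206.0]
tool_rot: [0.29, 1.55, -0.291]
ft_force: [1.0, -0.5, -0.0]
opening: 1.001
```

{"fn": "jog_arm", "kwargs": {"targets": [0,0,0,0,0,8,1,0,0,-3,0,0,16,1,0,0,-6,0,0,22.3,1,0,0,-6,0,0,22.3,1,0,0,-6,0,0,22.3,1]}}

```text
t: 22.65
ee_pos: [605.7, 291.0, 145.8]
tool_rot: [-0.008, 1.572, 0.009]
ft_force: [0.2, 0.1, -0.1]
opening: 1.0
```

Run:
```python
from h import *
st()
s=r.grab_frame("side");t=r.grab_frame("top")
L=lids(t,roi=(240,125,360,190));print(L,[ray("top",l[:2],122).round() for l in L])
cv2.imwrite("pics/j3.png",np.vstack([cv2.resize(s[120:290,170:400],None,fx=2.6,fy=2.2),]))
```

```text
t 22.65 tcp [605.7 291.  145.8] jawdeg 90.6 tilt 0.05 q [ 0.05  0.75 -0.84  1.56  0.6   1.11  0.65] F [ 0.2  0.1 -0.1] op 92.0
[(np.float64(265.3), np.float64(142.3), np.int32(148), np.int32(18), np.int32(15)), (np.float64(297.2), np.float64(154.2), np.int32(260), np.int32(19), np.int32(18)), (np.float64(325.3), np.float64(153.6), np.int32(263), np.int32(18), np.int32(18))] [array([662., 151., 122.]), array([626.,  59., 122.]), array([626., -21., 122.])]
```

View pics/j3.png

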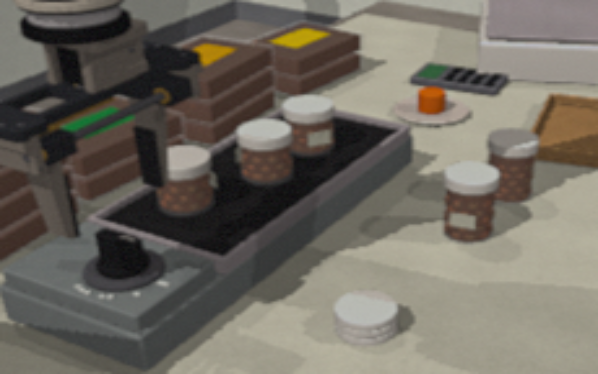

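Run:
```python
from h import *
print(tri((265.3,141.5),(242,194)),ray("side",(242,194),122),ray("side",(170+265/2.6,120+135/2.2),122))
s=r.grab_frame("side");print(np.abs(s.astype(int)[170:220,225:265]-cv2.resize(cv2.imread("pics/j3.png"),None,fx=1/2.6,fy=1/2.2,interpolation=cv2.INTER_AREA)[50:100,55:95]).mean())
```

```text
[662.02718411 148.57499064 109.53948906] [639.02514259 164.03799829 122.        ] [615.08817755  74.0203425  122.        ]
3.1858333333333335
```

{"fn": "jog_arm", "kwargs": {"targets": [0,0,-3,0,0,0,1,0,0,-5.7,0,0,0,1,0,0,-5.7,0,0,0,0,0,0,-5.7,0,0,0,-0.4,0,0,-5.7,0,0,0,-0.6,0,0,-5.7,0,0,0,-0.6,0,0,-5.7,0,0,0,-0.6,0,0,-5.7,0,0,0,-0.6,0,0,-5.7,0,0,0,-0.6,0,0,-5.7,0,0,0,-0.6]}}

```text
t: 23.8
ee_pos: [605.7, 291.0, 88.7]
tool_rot: [-0.011, 1.571, 0.011]
ft_force: [-0.1, 0.4, 0.2]
opening: 0.327
```

{"fn": "jog_arm", "kwargs": {"targets": [0,0,0,0,0,0,-0.65,0,0,0,0,0,0,-0.7,0,0,0,0,0,0,-0.75,0,0,0,0,0,0,-0.8,0,0,0,0,0,0,-0.8]}}

```text
t: 24.3
ee_pos: [605.6, 290.9, 88.6]
tool_rot: [-0.011, 1.571, 0.011]
ft_force: [0.0, -0.4, 0.4]
opening: 0.151
```

```bash
python3 -c "
from h import *
o=st();print(o['ft_torque'])"
```

```text
t 24.3 tcp [605.6 290.9  88.6] jawdeg 90.8 tilt 0.01 q [ 0.03  0.81 -0.8   1.59  0.65  1.03  0.61] F [ 0.  -0.4  0.4] op 13.9
[-0.02543074 -0.08325468 -0.10273351]
```

{"fn": "jog_arm", "kwargs": {"targets": [0,0,0,0,0,-8,-0.8,0,0,0,0,0,-16,-0.8,0,0,0,0,0,-24,-0.8,0,0,0,0,0,-32,-0.8,0,0,0,0,0,-40,-0.8,0,0,0,0,0,-48,-0.8,0,0,0,0,0,-56,-0.8,0,0,0,0,0,-64,-0.8,0,0,0,0,0,-69,-0.8,0,0,0,0,0,-69,-0.8]}}

```text
t: 25.3
ee_pos: [606.1, 291.6, 88.6]
tool_rot: [0.925, 1.365, -0.923]
ft_force: [1.9, 2.0, -3.2]
opening: 0.155
```

```bash
python3 -c "
from h import *
o=st();print(o['ft_torque'])"
```

```text
t 25.3 tcp [606.1 291.6  88.6] jawdeg 21.8 tilt 0.09 q [-0.13  0.72 -0.54  1.61  0.43  0.94 -0.44] F [ 1.9  2.  -3.2] op 14.2
[ 0.28253919 -0.71426752 -0.02676666]
```

{"fn": "jog_arm", "kwargs": {"targets": [0,0,0,0,0,0,-0.3,0,0,0,0,0,0,-0.3,0,0,0,0,0,0,-0.3,0,0,0,0,0,0,-0.3,0,0,0,0,0,0,-0.3,0,0,0,0,0,0,-0.3,0,0,0,0,0,0,-0.3,0,0,0,0,0,0,-0.3,0,0,0,0,0,0,-0.3,0,0,0,0,0,0,-0.3]}}

```text
t: 26.3
ee_pos: [605.7, 291.1, 88.7]
tool_rot: [0.924, 1.365, -0.924]
ft_force: [-0.6, 0.8, 0.6]
opening: 0.353
```

Run:
```python
from h import *
st()
s=r.grab_frame("side");cv2.imwrite("pics/k1.png",cv2.resize(s[140:260,180:310],(600,554)))
```

```text
t 26.3 tcp [605.7 291.1  88.7] jawdeg 21.8 tilt 0.0 q [-0.13  0.72 -0.54  1.61  0.43  0.94 -0.44] F [-0.6  0.8  0.6] op 32.4
```

View pics/k1.png

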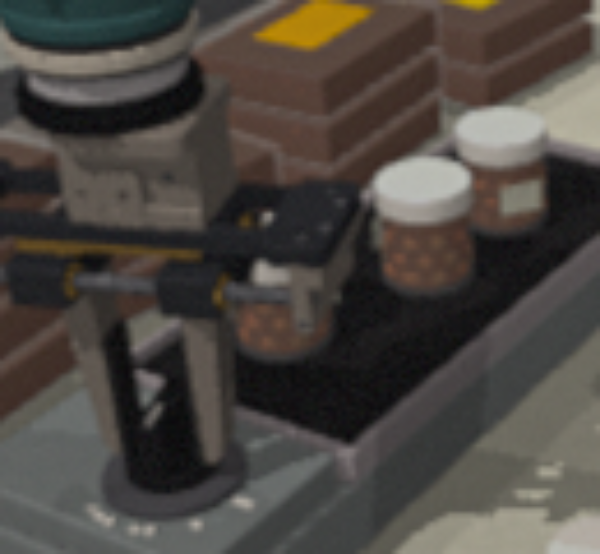

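The open fingers stand around the bar, which lies aligned with the jaws at two dots, and the jars stand upright on the plate. Waiting.

{"fn": "jog_arm", "kwargs": {"targets": [0,0,0,0,0,0,-0.3,0,0,0,0,0,0,-0.3,0,0,0,0,0,0,-0.3,0,0,0,0,0,0,-0.3,0,0,0,0,0,0,-0.3,0,0,0,0,0,0,-0.3,0,0,0,0,0,0,-0.3,0,0,0,0,0,0,-0.3,0,0,0,0,0,0,-0.3,0,0,0,0,0,0,-0.3]}}

```text
t: 27.35
ee_pos: [605.7, 291.0, 88.6]
tool_rot: [0.925, 1.365, -0.925]
ft_force: [-0.7, -0.2, 0.0]
opening: 0.353
```

{"fn": "jog_arm", "kwargs": {"targets": [0,0,0,0,0,0,-0.3,0,0,0,0,0,0,-0.3,0,0,0,0,0,0,-0.3,0,0,0,0,0,0,-0.3,0,0,0,0,0,0,-0.3,0,0,0,0,0,0,-0.3,0,0,0,0,0,0,-0.3,0,0,0,0,0,0,-0.3,0,0,0,0,0,0,-0.3,0,0,0,0,0,0,-0.3]}}

```text
t: 28.35
ee_pos: [605.7, 291.0, 88.6]
tool_rot: [0.925, 1.365, -0.925]
ft_force: [-0.0, -0.2, -0.3]
opening: 0.348
```

{"fn": "jog_arm", "kwargs": {"targets": [0,0,0,0,0,0,-0.3,0,0,0,0,0,0,-0.3,0,0,0,0,0,0,-0.3,0,0,0,0,0,0,-0.3,0,0,0,0,0,0,-0.3,0,0,0,0,0,0,-0.3,0,0,0,0,0,0,-0.3,0,0,0,0,0,0,-0.3,0,0,0,0,0,0,-0.3,0,0,0,0,0,0,-0.3]}}

```text
t: 29.35
ee_pos: [605.6, 291.0, 88.6]
tool_rot: [0.924, 1.365, -0.925]
ft_force: [-0.2, 0.7, -0.3]
opening: 0.35
```

{"fn": "jog_arm", "kwargs": {"targets": [0,0,0,0,0,0,-0.3,0,0,0,0,0,0,-0.3,0,0,0,0,0,0,-0.3,0,0,0,0,0,0,-0.3,0,0,0,0,0,0,-0.3,0,0,0,0,0,0,-0.3,0,0,0,0,0,0,-0.3,0,0,0,0,0,0,-0.3,0,0,0,0,0,0,-0.3,0,0,0,0,0,0,-0.3]}}

```text
t: 30.35
ee_pos: [605.7, 291.0, 88.7]
tool_rot: [0.925, 1.365, -0.925]
ft_force: [0.4, 0.2, 0.2]
opening: 0.351
```

{"fn": "jog_arm", "kwargs": {"targets": [0,0,0,0,0,0,-0.3,0,0,0,0,0,0,-0.3,0,0,0,0,0,0,-0.3,0,0,0,0,0,0,-0.3,0,0,0,0,0,0,-0.3,0,0,0,0,0,0,-0.3,0,0,0,0,0,0,-0.3,0,0,0,0,0,0,-0.3,0,0,0,0,0,0,-0.3,0,0,0,0,0,0,-0.3]}}

```text
t: 31.35
ee_pos: [605.7, 291.1, 88.6]
tool_rot: [0.925, 1.366, -0.925]
ft_force: [0.6, 0.1, 0.4]
opening: 0.352
```

{"fn": "jog_arm", "kwargs": {"targets": [0,0,0,0,0,0,-0.3,0,0,0,0,0,0,-0.3,0,0,0,0,0,0,-0.3,0,0,0,0,0,0,-0.3,0,0,0,0,0,0,-0.3,0,0,0,0,0,0,-0.3,0,0,0,0,0,0,-0.3,0,0,0,0,0,0,-0.3,0,0,0,0,0,0,-0.3,0,0,0,0,0,0,-0.3]}}

```text
t: 32.35
ee_pos: [605.7, 291.0, 88.6]
tool_rot: [0.925, 1.365, -0.925]
ft_force: [-0.0, -0.1, 0.3]
opening: 0.354
```

{"fn": "jog_arm", "kwargs": {"targets": [0,0,0,0,0,0,-0.3,0,0,0,0,0,0,-0.3,0,0,0,0,0,0,-0.3,0,0,0,0,0,0,-0.3,0,0,0,0,0,0,-0.3,0,0,0,0,0,0,-0.3,0,0,0,0,0,0,-0.3,0,0,0,0,0,0,-0.3,0,0,0,0,0,0,-0.3,0,0,0,0,0,0,-0.3]}}

```text
t: 33.35
ee_pos: [605.6, 291.1, 88.6]
tool_rot: [0.925, 1.366, -0.925]
ft_force: [0.5, 0.1, 0.0]
opening: 0.352
```

{"fn": "jog_arm", "kwargs": {"targets": [0,0,0,0,0,0,-0.3,0,0,0,0,0,0,-0.3,0,0,0,0,0,0,-0.3,0,0,0,0,0,0,-0.3,0,0,0,0,0,0,-0.3,0,0,0,0,0,0,-0.3,0,0,0,0,0,0,-0.3,0,0,0,0,0,0,-0.3,0,0,0,0,0,0,-0.3,0,0,0,0,0,0,-0.3]}}

```text
t: 34.35
ee_pos: [605.7, 291.0, 88.6]
tool_rot: [0.925, 1.365, -0.925]
ft_force: [0.9, 0.0, 0.1]
opening: 0.351
```

{"fn": "jog_arm", "kwargs": {"targets": [0,0,0,0,0,0,-0.3,0,0,0,0,0,0,-0.3,0,0,0,0,0,0,-0.3,0,0,0,0,0,0,-0.3,0,0,0,0,0,0,-0.3,0,0,0,0,0,0,-0.3,0,0,0,0,0,0,-0.5,0,0,0,0,0,0,-0.65,0,0,0,0,0,0,-0.75,0,0,0,0,0,0,-0.8]}}

```text
t: 35.35
ee_pos: [606.2, 291.3, 88.7]
tool_rot: [0.925, 1.365, -0.924]
ft_force: [2.7, 1.3, -1.2]
opening: 0.147
```

{"fn": "jog_arm", "kwargs": {"targets": [0,0,0,0,0,0,-0.8,0,0,0,0,0,0,-0.8,0,0,0,0,0,0,-0.8]}}

```text
t: 35.65
ee_pos: [606.2, 291.3, 88.7]
tool_rot: [0.925, 1.365, -0.924]
ft_force: [3.1, 1.6, -2.6]
opening: 0.152
```

{"fn": "jog_arm", "kwargs": {"targets": [0,0,0,0,0,8,-0.8,0,0,0,0,0,16,-0.8,0,0,0,0,0,24,-0.8,0,0,0,0,0,32,-0.8,0,0,0,0,0,40,-0.8,0,0,0,0,0,48,-0.8,0,0,0,0,0,56,-0.8,0,0,0,0,0,64,-0.8,0,0,0,0,0,69,-0.8,0,0,0,0,0,69,-0.8]}}

```text
t: 36.65
ee_pos: [605.9, 290.8, 88.7]
tool_rot: [-0.01, 1.571, 0.011]
ft_force: [1.5, 0.2, -0.8]
opening: 0.149
```

```bash
python3 -c "
from h import *
o=st();print(o['ft_torque'])"
```

```text
t 36.65 tcp [605.9 290.8  88.7] jawdeg 90.7 tilt 0.02 q [ 0.03  0.81 -0.81  1.59  0.66  1.03  0.61] F [ 1.5  0.2 -0.8] op 13.7
[ 0.27691462 -0.74073724 -0.10372524]
```

{"fn": "jog_arm", "kwargs": {"targets": [0,0,0,0,0,0,1,0,0,0,0,0,0,1,0,0,0,0,0,0,1,0,0,4,0,0,0,1,0,0,8,0,0,0,1,0,0,12,0,0,0,1,-3,2,14,0,0,-8,1,-7,4,14,0,0,-16,1,-11,6,14,0,0,-24,1,-15,6,14,0,0,-32,1]}}

```text
t: 37.65
ee_pos: [452.7, 353.7, 229.1]
tool_rot: [0.431, 1.529, -0.428]
ft_force: [-0.2, 0.7, 0.3]
opening: 0.988
```

{"fn": "jog_arm", "kwargs": {"targets": [-4,0,0,0,0,-8,1,-8,0,0,0,0,-16,1,-12,0,0,0,0,-24,1,-12,0,0,0,0,-32,1,-12,0,0,0,0,-40,1,-12,0,0,0,0,-46.3,1,-12,0,0,0,0,-46.3,1]}}

```text
t: 38.35
ee_pos: [335.2, 351.0, 228.9]
tool_rot: [1.047, 1.304, -1.047]
ft_force: [0.0, 0.5, 0.0]
opening: 1.001
```

Run:
```python
from h import *
st()
s=r.grab_frame("side");t=r.grab_frame("top")
L=lids(t,roi=(240,125,360,190));print(*[(l,ray("top",l[:2],122).round(1)) for l in L],sep="\n")
m=cv2.resize(s[120:290,170:400],None,fx=3,fy=3)
cv2.imwrite("pics/k2.png",m)
```

```text
t 38.35 tcp [335.2 351.  228.9] jawdeg 12.5 tilt 0.05 q [-0.21  0.27 -0.77  1.94  0.22  1.02 -0.86] F [0.  0.5 0. ] op 92.1
((np.float64(264.2), np.float64(144.8), np.int32(256), np.int32(19), np.int32(18)), array([654.5, 154. , 122. ]))
((np.float64(297.2), np.float64(154.2), np.int32(257), np.int32(19), np.int32(18)), array([625.5,  59.4, 122. ]))
((np.float64(325.4), np.float64(153.6), np.int32(260), np.int32(18), np.int32(18)), array([626.3, -21.5, 122. ]))
```

View pics/k2.png

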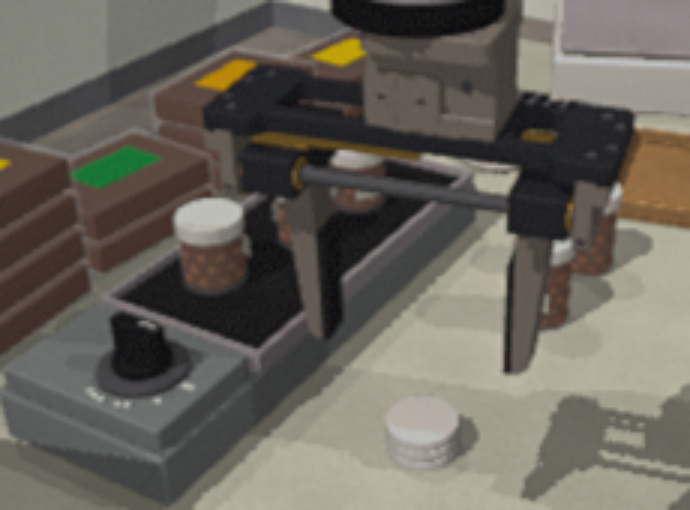

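Dial is back at off, at (140,345). All three jars are upright on the plate. Unloading the -y jar first.

{"fn": "jog_arm", "kwargs": {"targets": [29.1,-37.2,0,0,0,0,1,29.1,-37.2,0,0,0,0,1,29.1,-37.2,0,0,0,0,1,29.1,-37.2,0,0,0,0,1,29.1,-37.2,0,0,0,0,1,29.1,-37.2,0,0,0,0,1,29.1,-37.2,0,0,0,0,1,29.1,-37.2,0,0,0,0,1,29.1,-37.2,0,0,0,0,1,29.1,-37.2,0,0,0,0,1]}}

```text
t: 39.45
ee_pos: [628.6, -26.7, 227.7]
tool_rot: [1.049, 1.302, -1.051]
ft_force: [0.5, 0.1, -0.0]
opening: 1.001
```

{"fn": "jog_arm", "kwargs": {"targets": [0,0,0,0,0,0,1,0,0,-4,0,0,0,1,0,0,-4,0,0,0,1,0,0,-4,0,0,0,1]}}

```text
t: 39.85
ee_pos: [625.7, -19.8, 188.5]
tool_rot: [1.045, 1.308, -1.046]
ft_force: [0.5, -0.1, -0.1]
opening: 1.005
```

```bash
python3 -c "
from h import *
st()"
```

```text
t 39.85 tcp [625.7 -19.8 188.5] jawdeg 12.6 tilt 0.13 q [ 0.35  0.52 -0.51  1.66  0.28  1.04 -0.03] F [ 0.5 -0.1 -0.1] op 92.5
```

Commanded height is about 189; go to 86, then close.

{"fn": "jog_arm", "kwargs": {"targets": [0,0,-4,0,0,0,1,0,0,-8,0,0,0,1,0,0,-10.2,0,0,0,1,0,0,-10.2,0,0,0,0.6,0,0,-10.2,0,0,0,0.4,0,0,-10.2,0,0,0,0.4,0,0,-10.2,0,0,0,0.4]}}

```text
t: 40.55
ee_pos: [628.0, -20.8, 88.9]
tool_rot: [1.048, 1.302, -1.045]
ft_force: [0.1, -0.5, -0.4]
opening: 0.705
```

{"fn": "jog_arm", "kwargs": {"targets": [0,0,0,0,0,0,0.35,0,0,0,0,0,0,0.3,0,0,0,0,0,0,0.25,0,0,0,0,0,0,0.2,0,0,0,0,0,0,0.17,0,0,0,0,0,0,0.15,0,0,0,0,0,0,0.15]}}

```text
t: 41.25
ee_pos: [626.5, -21.1, 86.8]
tool_rot: [1.047, 1.305, -1.047]
ft_force: [-2.5, -0.9, 4.1]
opening: 0.601
```

```bash
python3 -c "
from h import *
st()"
```

```text
t 41.25 tcp [626.5 -21.1  86.8] jawdeg 12.5 tilt 0.03 q [ 0.32  0.63 -0.46  1.73  0.36  0.86 -0.09] F [-2.5 -0.9  4.1] op 55.3
```

{"fn": "jog_arm", "kwargs": {"targets": [0,0,4,0,0,0,0.15,-2,-4,6,0,0,0,0.15,-4.5,-8,6,0,0,0,0.15,-7,-12,6,0,0,0,0.15,-9.5,-16,6,0,0,0,0.15,-12,-20,6,0,0,0,0.15,-14.5,-24,6,0,0,0,0.15,-17,-28,6,0,0,0,0.15,-19.5,-32,5,0,0,0,0.15,-21.9,-34.9,4,0,0,0,0.15]}}

```text
t: 42.25
ee_pos: [406.3, -373.0, 126.4]
tool_rot: [1.048, 1.302, -1.049]
ft_force: [0.9, 0.1, -1.4]
opening: 0.6
```

{"fn": "jog_arm", "kwargs": {"targets": [0,0,-3,0,0,0,0.15,0,0,-5,0,0,0,0.15,0,0,-5,0,0,0,0.15,0,0,-5,0,0,0,0.15]}}

```text
t: 42.65
ee_pos: [408.1, -369.6, 76.6]
tool_rot: [1.047, 1.305, -1.046]
ft_force: [0.6, -0.1, -0.6]
opening: 0.601
```

Run:
```python
from h import *
st()
s=r.grab_frame("side");cv2.imwrite("pics/m1.png",cv2.resize(s[120:230,320:470],None,fx=4,fy=4))
```

```text
t 42.65 tcp [ 408.1 -369.6   76.6] jawdeg 12.5 tilt 0.04 q [ 1.    0.53 -0.41  1.93  0.3   0.74  0.63] F [ 0.6 -0.1 -0.6] op 55.3
```

View pics/m1.png

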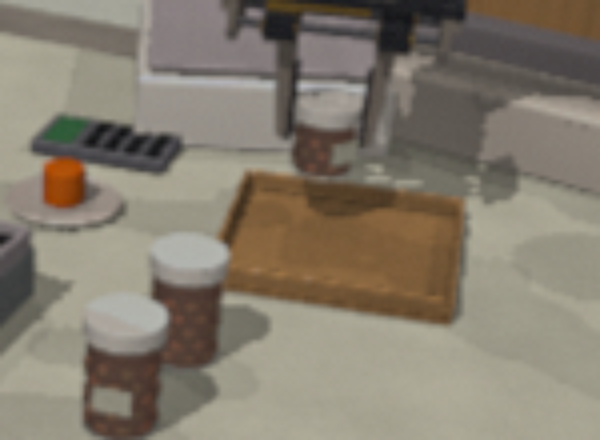

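Jar held over the tray at (327,130), slightly toward the far side, so I'll shift it 3 mm in and lower.

{"fn": "jog_arm", "kwargs": {"targets": [-0.1,0.3,-2,0,0,0,0.15,-0.1,0.3,-3.8,0,0,0,0.15,-0.1,0.3,-4.3,0,0,0,0.15,-0.1,0.3,-4.5,0,0,0,0.15,-0.1,0.3,-4.5,0,0,0,0.15,-0.1,0.3,-4.5,0,0,0,0.3,-0.1,0.3,-4.5,0,0,0,0.5,-0.1,0.3,-4.5,0,0,0,0.8,-0.1,0.3,-4.5,0,0,0,0.8,-0.1,0.3,-4.5,0,0,0,0.8]}}

```text
t: 43.7
ee_pos: [406.7, -367.1, 31.8]
tool_rot: [1.047, 1.304, -1.047]
ft_force: [0.8, -0.1, -0.1]
opening: 0.902
```

{"fn": "jog_arm", "kwargs": {"targets": [0,0,4,0,0,0,1,0,0,8,0,0,0,1,0,4,12,0,0,0,1,3,8,16,0,0,0,1,6,12,16,0,0,0,1,9,16,16,0,0,0,1,12,20,16,0,0,0,1,15,24,16,0,0,0,1,17,28,16,0,0,0,1,19,32,16,0,0,0,1]}}

```text
t: 44.7
ee_pos: [595.0, -50.3, 191.6]
tool_rot: [1.047, 1.304, -1.047]
ft_force: [1.2, -0.7, -0.3]
opening: 0.999
```

Run:
```python
from h import *
st()
t=r.grab_frame("top")
L=lids(t,roi=(240,125,360,190));print(*[(l,ray("top",l[:2],122).round(1)) for l in L],sep="\n")
L=lids(t,roi=(385,200,470,285));print(*[(l,ray("top",l[:2],67).round(1)) for l in L],sep="\n")
```

```text
t 44.7 tcp [595.  -50.3 191.6] jawdeg 12.5 tilt 0.01 q [ 0.45  0.47 -0.56  1.73  0.29  1.02  0.01] F [ 1.2 -0.7 -0.3] op 91.9
((np.float64(263.7), np.float64(144.9), np.int32(234), np.int32(19), np.int32(18)), array([654.2, 155.4, 122. ]))
((np.float64(297.2), np.float64(154.0), np.int32(253), np.int32(19), np.int32(17)), array([626.1,  59.4, 122. ]))
((np.float64(442.6), np.float64(231.9), np.int32(155), np.int32(16), np.int32(16)), array([ 401. , -361.5,   67. ]))
```

{"fn": "jog_arm", "kwargs": {"targets": [2.9,5,0,0,0,0,1,2.9,10.6,0,0,0,0,1,2.9,10.6,0,0,0,0,1,2.9,10.6,-4,0,0,0,1,2.9,10.6,-8,0,0,0,1,2.9,10.6,-10.5,0,0,0,1,2.9,10.6,-10.5,0,0,0,0.6,2.9,10.6,-10.5,0,0,0,0.4,2.9,10.6,-10.5,0,0,0,0.4,2.9,10.6,-10.5,0,0,0,0.4]}}

```text
t: 45.75
ee_pos: [624.3, 54.2, 88.6]
tool_rot: [1.049, 1.302, -1.045]
ft_force: [-0.4, 0.4, -0.3]
opening: 0.703
```

{"fn": "jog_arm", "kwargs": {"targets": [0,0,0,0,0,0,0.35,0,0,0,0,0,0,0.3,0,0,0,0,0,0,0.25,0,0,0,0,0,0,0.2,0,0,0,0,0,0,0.17,0,0,0,0,0,0,0.15,0,0,0,0,0,0,0.15]}}

```text
t: 46.45
ee_pos: [625.0, 54.5, 87.9]
tool_rot: [1.049, 1.302, -1.044]
ft_force: [3.7, 1.2, 5.6]
opening: 0.602
```

```bash
python3 -c "
from h import *
st()"
```

```text
t 46.45 tcp [625.   54.5  87.9] jawdeg 12.5 tilt 0.23 q [ 0.23  0.64 -0.51  1.73  0.4   0.87 -0.24] F [3.7 1.2 5.6] op 55.3
```

{"fn": "jog_arm", "kwargs": {"targets": [0,0,4,0,0,0,0.15,-2,-4,6,0,0,0,0.15,-5,-8.5,6,0,0,0,0.15,-7.5,-12.5,6,0,0,0,0.15,-10.5,-16.5,6,0,0,0,0.15,-13.5,-20.5,6,0,0,0,0.15,-16.5,-24.5,6,0,0,0,0.15,-19.5,-28.5,6,0,0,0,0.15,-22.5,-32.5,6,0,0,0,0.15,-25.5,-36,6,0,0,0,0.15]}}

```text
t: 47.45
ee_pos: [364.9, -306.6, 145.7]
tool_rot: [1.048, 1.308, -1.049]
ft_force: [1.0, -0.9, -1.4]
opening: 0.606
```

{"fn": "jog_arm", "kwargs": {"targets": [-2.3,-2.5,0,0,0,0,0.15,-2.3,-2.5,-3,0,0,0,0.15,-2.3,-2.5,-6.5,0,0,0,0.15,-2.3,-2.5,-6.5,0,0,0,0.15,-2.3,-2.5,-6.5,0,0,0,0.15]}}

```text
t: 47.95
ee_pos: [344.3, -329.6, 81.2]
tool_rot: [1.048, 1.309, -1.047]
ft_force: [0.5, -0.7, -2.1]
opening: 0.603
```

Run:
```python
from h import *
st()
```

```text
t 47.95 tcp [ 344.3 -329.6   81.2] jawdeg 12.5 tilt 0.22 q [ 1.08  0.43 -0.46  2.09  0.29  0.68  0.64] F [ 0.5 -0.7 -2.1] op 55.5
```

{"fn": "jog_arm", "kwargs": {"targets": [0.1,0,-2,0,0,0,0.15,0.1,0,-4,0,0,0,0.15,0.1,0,-4.6,0,0,0,0.15,0.1,0,-4.8,0,0,0,0.15,0.1,0,-4.9,0,0,0,0.15,0.1,0,-4.9,0,0,0,0.3,0.1,0,-4.9,0,0,0,0.5,0.1,0,-4.9,0,0,0,0.7,0.1,0,-4.9,0,0,0,0.7,0.1,0,-4.9,0,0,0,0.7]}}

```text
t: 48.95
ee_pos: [346.2, -331.0, 32.8]
tool_rot: [1.047, 1.304, -1.047]
ft_force: [-0.1, 0.6, -0.2]
opening: 0.848
```

{"fn": "jog_arm", "kwargs": {"targets": [0,0,4,0,0,0,0.8,0,0,8,0,0,0,1,1,4,12,0,0,0,1,4,8,16,0,0,0,1,7,12,16,0,0,0,1,10,16,16,0,0,0,1,13,20,16,0,0,0,1,16,24,16,0,0,0,1,19,28,16,0,0,0,1,22,32,16,0,0,0,1]}}

```text
t: 49.95
ee_pos: [556.6, -23.3, 192.7]
tool_rot: [1.047, 1.304, -1.047]
ft_force: [0.2, 0.0, -0.3]
opening: 0.998
```

{"fn": "jog_arm", "kwargs": {"targets": [3,4,0,0,0,0,1,6,8,0,0,0,0,1,8.7,12,0,0,0,0,1,8.7,15,0,0,0,0,1,8.7,16,0,0,0,0,1,8.7,16,0,0,0,0,1,8.7,16,0,0,0,0,1]}}

```text
t: 50.65
ee_pos: [642.6, 132.9, 192.5]
tool_rot: [1.047, 1.303, -1.05]
ft_force: [-0.1, 0.0, 0.0]
opening: 0.999
```

Run:
```python
from h import *
st()
t=r.grab_frame("top")
L=lids(t,roi=(240,125,360,190));print(*[(l,ray("top",l[:2],122).round(1)) for l in L],sep="\n")
L=lids(t,roi=(385,200,470,285));print(*[(l,ray("top",l[:2],67).round(1)) for l in L],sep="\n")
```

```text
t 50.65 tcp [642.6 132.9 192.5] jawdeg 12.4 tilt 0.11 q [ 0.18  0.59 -0.63  1.57  0.38  1.1  -0.33] F [-0.1  0.   0. ] op 91.9

((np.float64(448.3), np.float64(225.6), np.int32(65), np.int32(13), np.int32(12)), array([ 419.2, -379.3,   67. ]))
((np.float64(428.5), np.float64(254.2), np.int32(82), np.int32(13), np.int32(15)), array([ 336.9, -316.7,   67. ]))
```

{"fn": "jog_arm", "kwargs": {"targets": [1.2,2.1,0,0,0,0,1,1.2,2.1,0,0,0,0,1,1.2,2.1,-4,0,0,0,1,1.2,2.1,-8,0,0,0,1,1.2,2.1,-10.6,0,0,0,1,1.2,2.1,-10.6,0,0,0,0.6,1.2,2.1,-10.6,0,0,0,0.4,1.2,2.1,-10.6,0,0,0,0.4,1.2,2.1,-10.6,0,0,0,0.4]}}

```text
t: 51.6
ee_pos: [656.0, 156.2, 88.9]
tool_rot: [1.049, 1.302, -1.045]
ft_force: [1.2, -0.4, 0.2]
opening: 0.702
```

{"fn": "jog_arm", "kwargs": {"targets": [0,0,0,0,0,0,0.35,0,0,0,0,0,0,0.3,0,0,0,0,0,0,0.25,0,0,0,0,0,0,0.2,0,0,0,0,0,0,0.17,0,0,0,0,0,0,0.15,0,0,0,0,0,0,0.15]}}

```text
t: 52.3
ee_pos: [654.3, 156.2, 86.9]
tool_rot: [1.046, 1.305, -1.048]
ft_force: [-3.4, -1.0, 5.1]
opening: 0.609
```

```bash
python3 -c "
from h import *
st()"
```

```text
t 52.3 tcp [654.3 156.2  86.9] jawdeg 12.5 tilt 0.05 q [ 0.1   0.73 -0.57  1.6   0.46  0.95 -0.41] F [-3.4 -1.   5.1] op 56.1
```

{"fn": "jog_arm", "kwargs": {"targets": [0,0,4,0,0,0,0.15,-2,-4,6,0,0,0,0.15,-4.5,-8.3,6,0,0,0,0.15,-7,-12.5,6,0,0,0,0.15,-9.5,-16.5,6,0,0,0,0.15,-12,-20.5,6,0,0,0,0.15,-14.5,-24.5,6,0,0,0,0.15,-17,-28.5,6,0,0,0,0.15,-20,-32.5,6,0,0,0,0.15,-23,-36.5,6,0,0,0,0.15]}}

```text
t: 53.3
ee_pos: [423.8, -210.4, 146.5]
tool_rot: [1.047, 1.303, -1.046]
ft_force: [1.1, -1.1, -0.8]
opening: 0.605
```

{"fn": "jog_arm", "kwargs": {"targets": [-2,-3,0,0,0,0,0.15,-3.8,-5.5,0,0,0,0,0.15,-3.8,-5.5,-4,0,0,0,0.15,-3.8,-5.5,-6,0,0,0,0.15,-3.8,-5.5,-6,0,0,0,0.15,-3.8,-5.5,-6,0,0,0,0.15]}}

```text
t: 53.9
ee_pos: [387.3, -263.6, 86.8]
tool_rot: [1.047, 1.305, -1.046]
ft_force: [-0.4, 0.0, -0.8]
opening: 0.602
```

Run:
```python
from h import *
st()
s=r.grab_frame("side");cv2.imwrite("pics/m2.png",cv2.resize(s[120:230,320:470],None,fx=4,fy=4))
```

```text
t 53.9 tcp [ 387.3 -263.6   86.8] jawdeg 12.5 tilt 0.04 q [ 1.    0.43 -0.57  2.11  0.35  0.7   0.42] F [-0.4  0.  -0.8] op 55.4
```

View pics/m2.png

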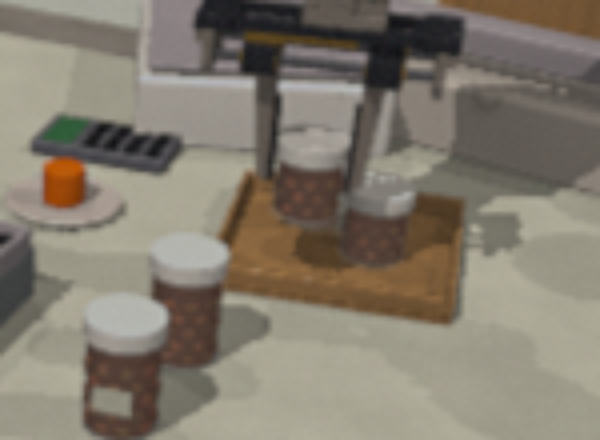

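The second jar stands upright in the tray at (380,220). The third is held above at (312,180). Lowering.

{"fn": "jog_arm", "kwargs": {"targets": [0,0,-2.5,0,0,0,0.15,0,0,-4.4,0,0,0,0.15,0,0,-5.2,0,0,0,0.15,0,0,-5.4,0,0,0,0.15,0,0,-5.5,0,0,0,0.15,0,0,-5.5,0,0,0,0.3,0,0,-5.5,0,0,0,0.5,0,0,-5.5,0,0,0,0.7,0,0,-5.5,0,0,0,0.7,0,0,-5.5,0,0,0,0.7]}}

```text
t: 54.95
ee_pos: [386.8, -263.9, 31.8]
tool_rot: [1.047, 1.304, -1.047]
ft_force: [-0.5, -0.7, -0.2]
opening: 0.85
```

{"fn": "jog_arm", "kwargs": {"targets": [0,0,4,0,0,0,0.8,0,0,8,0,0,0,1,0,0,12,0,0,0,1,2,4,16,0,0,0,1,4,8,18,0,0,0,1,5,12,20,0,0,0,1,5,17,20,0,0,0,1,5,22,20,0,0,0,1,5,27,20,0,0,0,1,5,32,20,0,0,0,1]}}

```text
t: 55.95
ee_pos: [436.3, 54.2, 232.0]
tool_rot: [1.047, 1.303, -1.047]
ft_force: [0.1, 0.1, 0.7]
opening: 1.001
```

{"fn": "jog_arm", "kwargs": {"targets": [0,5,0,0,0,0,1,0,10,0,0,0,0,1,0,15,0,0,0,0,1,0,20,0,0,0,0,1,0,20,0,0,0,0,1,0,20,0,0,0,0,1]}}

```text
t: 56.55
ee_pos: [435.8, 253.7, 231.3]
tool_rot: [1.044, 1.307, -1.045]
ft_force: [0.0, -1.5, -0.6]
opening: 1.003
```

Run:
```python
from h import *
st()
t=r.grab_frame("top");s=r.grab_frame("side")
L=lids(t,roi=(385,200,470,285));c=np.array([371.9,-320.6]);a=np.radians(11.25);R=np.array([[np.cos(a),np.sin(a)],[-np.sin(a),np.cos(a)]])
for l in L:
    p=ray("top",l[:2],67)[:2];print(l,p.round(1),(R@(p-c)).round(1))
A=cv2.resize(t[120:285,180:480],None,fx=1.6,fy=1.6);B=cv2.resize(s[120:270,170:470],None,fx=2.6,fy=2)
cv2.imwrite("pics/end.png",np.vstack([cv2.copyMakeBorder(A,0,0,0,780-480,0),B]))
```

```text
t 56.55 tcp [435.8 253.7 231.3] jawdeg 12.7 tilt 0.05 q [ 0.18  0.35 -0.92  1.89  0.32  1.06 -0.66] F [ 0.  -1.5 -0.6] op 92.3
(np.float64(444.2), np.float64(229.5), np.int32(259), np.int32(19), np.int32(18)) [ 407.9 -366.6] [ 26.4 -52.1]
(np.float64(409.8), np.float64(236.6), np.int32(261), np.int32(18), np.int32(18)) [ 388.7 -264.7] [27.4 51.5]
(np.float64(431.2), np.float64(250.9), np.int32(266), np.int32(19), np.int32(19)) [ 346.3 -325. ] [-25.9   0.6]
```

View pics/end.png

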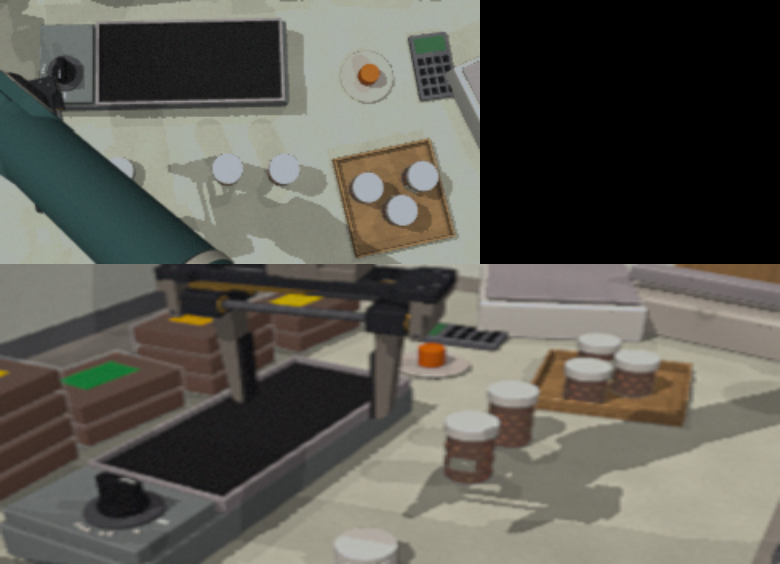

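All three jars stand in the tray with lids at (368,187), (423,177) and (402,210). The dial is off and the bystanders are in place.

```bash
python3 -c "
from cell import r
print(r.job_done())"
```

```text
the job is handed in; nothing more can be done
None
```

I finished the job and handed it in at about 57 s; no verdict is reported. This run had three squat jars.

**What I did**
- The dial had been left at one dot, so I turned it to off before loading.
- I stood all three jars on the plate, turned the dial to two dots and held it there for about 10.5 s. I then turned it back to off and moved the jars to the tray.

**Last checks**
- **Jars:** measured from the top camera in the tray's frame, they stand at (26, -52), (27, 52) and (-26, 1) mm. That is within the ±75 mm limit and clear of the walls, and all three look upright.
- **Dial and other things:** the dial reads off. The tall jars, lid stack, saucer and calculator are where they were. The tape was outside the last picture, but I never worked near it.
- **Robot:** it was touching nothing when I handed in.

**What was off or unconfirmed**
- **Knocked jar:** one jar was knocked about 2–3 cm while standing on the plate. It stayed upright and inside the limits. A partly hidden view briefly put it further off than a later clear view did.
- **Off-centre grip:** I gripped one jar about 5 mm off-centre when unloading, with no visible effect.
- **Grip force:** there is no readout for it, so I closed the fingers only slightly below the jar's width. I could not confirm that it stayed under 25 N.

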